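# Load a printing block into the engraver and shut its guard window

### The job

Load the larger of the two wooden printing blocks for engraving: slide the engraver's guard window fully open, lay the block flat on the bed between the two guide rails and slide it in under the gantry beam until it rests squarely against the stop bar, then slide the window shut until its catch snaps home. Bring the block up to the stop gently, since a hard shove makes the stop bar slip out of its setting, and leave the small block, the rollers and the tins where they are.

Things in the scene. Friction and masses are not known exactly. Their poses are not given: they have to be found in the camera images.
- engraver: Desktop engraver, grey case 330 x 400 x 104 mm (its x, y, z), fixed on the table. Origin: centre of its underside; x away from the robot at yaw 0, y left, z up; this frame is used below (mm). Bay open at the top once the window is open: x -142 to 100, y -4 to 188, bed at z 40. Window tracks, top z 118, run along y at x -163 to -150 and 112 to 126; a rear hood, z 90 to 104, covers x over 100.
- channel_mouth (a point): Point on the bed midway between the straight front ends of two steel guide rails (engraver frame -20, 92, 40 mm); axes as the engraver's, +x runs in along the channel. Rails: 58 mm apart, each 8 wide and 8 high, running from here to the rear wall; in front of them, over 30 mm, they flare out to a mouth about 80 mm wide.
- beam_edge (a point): Lower front edge of the fixed gantry beam above the channel's middle line (engraver frame 20, 92, 90 mm). The beam spans the bay along y, is 50 mm deep in x and 12 mm high; its underside is 50 mm above the bed. The engraving head hangs behind it (50 to 78 mm farther in), its tip 28 mm above the bed.
- stop_face (a point): Middle of the front (-x) face of the stop bar, 10 mm above the bed; axes as the engraver's. Dark steel bar across the channel, 54 mm wide between the rails, 17 high, behind the beam at engraver x 92 to 100 mm. Held only by the friction of its two screws, it slips along x if pushed with about 15 N.
- window (a joint): Travel of the guard window (m): 0 shut, 0.185 fully open; it slides along the engraver's -y (to the right), over the right half of the case. Clear sheet in a black frame, 272 x 196 x 5 mm, upper face 114 mm above the table. Near shut a sprung ball catch resists: met at 0.012, crest at 0.006 (about 10 N), then it draws the window to 0.
- window_handle (a point): Middle of the top edge of the window's black pull bar, 146 mm above the table: a bar 100 mm long along the engraver's x, 12 mm thick (y), standing 32 mm above the sheet (its lowest 10 mm is a foot 18 mm thick). Can be pinched from above across y. Moves with the window.
- block_large: The larger printing block, plywood with a carved dark face on top: 52 (its x) x 68 (its y) x 24 mm, about 60 g. Origin: centre of its underside. It goes in with its 68 mm side along the channel, either end first, face up.
- block_small: The smaller printing block, 40 x 60 x 21 mm, like the other but to be left alone. Origin: centre of its underside.
- ink_tin_a: The nearer of two round ink tins, 60 mm wide, 38 mm high, loose bystander. Origin: centre of its underside.
- roller_b: Ink roller with a wooden handle, 61 x 156 x 24 mm, lying to the right of the engraver, loose bystander. Origin: centre of its underside.
- roller_c: Ink roller with a wooden handle, 79 x 140 x 26 mm, lying at the front right, loose bystander. Origin: centre of its underside.
- tin: Printed food tin used for paint, 75 mm wide, 110 mm high, standing, loose bystander. Origin: centre of its underside.

How it is judged (in metres and radians):
On the way, in this order (a step that is already met when the one before it is completed fails the run):
1. the guard window is slid open (value of joint window above 0.165 m), for 0.1 s.
2. the large block lies flat between the rails, squarely against the stop bar, and the fingers have let go (x of block_large in the frame of stop_face between -0.0365 and -0.031 m and y of block_large in the frame of stop_face between -0.006 and 0.006 m and z of block_large in the frame of stop_face between -0.014 and -0.006 m and angle between the y axis of block_large and the x axis of engraver, either way round below 0.1 rad and contact force between the fingers and block_large below 0.1 N), for 0.2 s.
At the end, for the whole second after the job is handed in: The window is shut past its catch (within 3 mm of fully shut); the large block rests flat, face up, on the bed between the rails with its end within 2.5 mm of the stop bar and square to it within about 6 degrees; the stop bar is within 3 mm of its setting; all at rest (value of joint window below 0.003 m and x of block_large in the frame of stop_face between -0.0365 and -0.031 m and y of block_large in the frame of stop_face between -0.006 and 0.006 m and z of block_large in the frame of stop_face between -0.014 and -0.006 m and angle between the y axis of block_large and the x axis of engraver, either way round below 0.1 rad and angle between block_large's own z axis and vertical below 0.08 rad and distance of stop_face from where it was at the start of the episode below 0.003 m and linear speed of block_large below 0.01 m/s); the robot touches nothing.
It fails at once if the stop bar is shoved out of its setting by more than 3 mm (distance of stop_face from where it was at the start of the episode above 0.003 m).
It fails at once if the small block, a roller, an ink tin or the tall tin is moved by more than 25 mm (distance of any of block_small, ink_tin_a, tin, roller_b, roller_c from where it was at the start of the episode above 0.025 m).
It also fails if it takes over 72 s, if anything falls off the work surface, if the arm or the gripper's body presses on something with over 40 N, if the wrist force passes 120 N, or if a joint passes its speed limit or range.

### The arm

A 7-joint arm with a two-finger parallel gripper is mounted at the origin on a cart in front of the work surface, level with it; the furniture and walls round the work are solid. World frame = base frame: x ahead of the robot, y to its left, z up, the work surface at z = 0. Lengths are in m, angles in degrees, forces in N, time in s.
With the tool pointing down it reaches from about 0.425 to 0.825 m from the base axis. Payload 3.6 kg.
Tool frame: the origin (TCP) lies between the finger pads; the fingertips stand 11 mm ahead of it and the grasp point (between the pads) lies 8 mm behind it (bot.tip_reach is the z of the fingertips in the tool frame, in m); z points along the fingers, y is the line along which they close (so a half turn about z gives the same grasp; the last joint's range is limited). The gripper opens to 85 mm and grips with 20 to 120 N. Pads are 22 mm wide; open, the fingers measure 114 mm over their backs; the gripper's body (76 mm by 85 mm) begins 54 mm behind the grasp point. The pads swing forward as they close: fully open they stand 13 mm farther back than shut.
Start: joints at [-74.914, 35.231, -0.722, 81.555, 0.464, 63.22, -2.315], TCP at [0.186, 0.623, 0.242] pointing down, gripper open.
Joint ranges: [-178.69, 178.69], [-17.37, 117.87], [-77.05, 75.6], [15.02, 138.74], [-78.02, 258.01], [0.78, 113.62], [-162.83, 162.83]. Speed limits (degrees/s): [159.86, 159.86, 180, 180, 180, 180, 180].

### API

Orientations are given as [roll, pitch, yaw] about the fixed x, y, z axes, in that order (R = Rz(yaw) Ry(pitch) Rx(roll)).
In Python, from workcell import bot gives the robot as it stands. The module is installed in compiled form; this text tells all that it offers.
- The arm moves only by the tool drive_tool, never from a script. Its argument "commands" is a list of rows, each an object of numbers: "x", "y", "z": the shift along the world's x, y, z each as a share of 20 cm, from -1 to 1; "ax", "ay", "az": the turn, a rotation vector about the world's x, y, z each as a share of 90 degrees, from -1 to 1. In form: [{"x": .., "y": .., "z": .., "ax": .., "ay": .., "az": ..}, ...]. A call has exactly 10 rows; each row is the pose to reach, as a shift and turn from the pose commanded when the call began; what a row does not reach only later rows make up. A row lasts 1/12 s, in which the tool goes at most 41.7 mm and 7.16 degrees, less where a joint would pass 70% of its speed; a pose out of reach is approached as far as the arm can. A call with a number of a shift or a turn outside -1 to 1 is refused whole. A call with a gripper value outside its range is refused whole. "jaw" is the closure, from -1 (fully open) to 1 (shut), set as the call begins (left out, the last holds). The fingers move at their own pace and stop on an object; the grip force is fixed at half the most. Time passes only in rows, so rows that repeat a pose let the fingers close, or fill a call up. It gives the time, the measured TCP pose, the force, the opening and the grip force at its end, in the units of the state.
- bot.state(): the state, without advancing time (a new reading comes with each control period).
- bot.capture(name): name is "scene" or "top" or "wrist"; returns a dict with "image" (480x640x3 uint8, red, green, blue), "fx", "fy", "cx", "cy" (pixels), "rvec" (rotation vector, rad) and "tvec" (3), from world to camera coordinates, as OpenCV has them. Camera axes: x right, y down, z forward; pixel columns grow to the right and rows downward; lengths in m; the calibration is good to about 2 mm. A picture is of the moment at which its call begins. There is no depth.
- bot.job_done(): hands the job in; it is judged then, once.
The state is a dict: "time_s": time; "q": joint angles; "qd": joint speeds; "joint_efforts": joint torques, N m; "position": TCP position; "eef_rot": TCP orientation; "ft_force": force on the tool from outside, world axes, zero at the start; "moment": the same for the moment, N m; "grip_width": opening from 0.0 (shut) to 1.0 (fully open); "grasp_force": force on a finger pad.
Only numpy, scipy, OpenCV 4.12 (cv2) and the standard library are available. Lean on these libraries where they do the work, as an engineer would, in place of code of your own. Each camera call takes 0.05 s, during which the arm holds its last target. There are 200 camera calls.

## Working session

There is one attempt and no reset: what is moved stays moved. The work goes in short steps, Python scripts to look and compute and a tool call to move; the robot and the scene stay as the last step left them, time stands still between calls to the robot, and variables do not carry over. Pictures are saved under pics/ and viewed, at most 10 in all, crops included, and the job is handed in when it is done.

Besides the shell and the picture viewer there is one more tool, called after ">>>" in YAML: its name, and indented under it one key for each argument. drive_tool: Moves the arm, as the interface text tells. Its arguments: {"type":"object","properties":{"commands":{"type":"array"},"jaw":{"type":"number"}},"required":["commands"]}

```bash
mkdir -p pics
cat > h.py <<'E'
import numpy as np, cv2, pickle
from workcell import bot
def cap(n,f):
    c=bot.capture(n); cv2.imwrite(f'pics/{f}.png',cv2.cvtColor(c['image'],cv2.COLOR_RGB2BGR)); pickle.dump(c,open(f'pics/{f}.pkl','wb')); return c
def load(f): return pickle.load(open(f'pics/{f}.pkl','rb'))
def P(c):
    R=cv2.Rodrigues(np.array(c['rvec'],float))[0]; t=np.array(c['tvec'],float).reshape(3)
    return R,t,np.array([[c['fx'],0,c['cx']],[0,c['fy'],c['cy']],[0,0,1.]])
def onz(c,uv,z):
    R,t,K=P(c); o=-R.T@t; d=R.T@np.linalg.inv(K)@np.array([uv[0],uv[1],1.]); return o+d*(z-o[2])/d[2]
def tri(c1,u1,c2,u2):
    M=[P(c) for c in(c1,c2)]; X=cv2.triangulatePoints(*[K@np.c_[R,t] for R,t,K in M],np.array(u1,float),np.array(u2,float)); return (X[:3]/X[3]).ravel()
def proj(c,X):
    R,t,K=P(c); return cv2.projectPoints(np.array(X,float).reshape(-1,3),np.array(c['rvec'],float),np.array(c['tvec'],float),K,None)[0].reshape(-1,2)
E
python3 - <<'E'
from h import *
for n in('scene','top','wrist'):
    c=cap(n,n+'0'); R,t,K=P(c); print(n,-R.T@t,R[2],c['fx'])
s=bot.state();print(s)
E
```

```text
scene [0.10308914 0.93111512 1.23005886] [ 0.31577895 -0.57871998 -0.7519088 ] 555.6391991140804
top [0.27918562 0.09253368 1.54529058] [ 0.17963408 -0.01068129 -0.98367551] 574.037964973097
wrist [0.11375603 0.64481989 0.37249849] [ 0.28057393 -0.08533563 -0.95603143] 424.93219945652265
{'time_s': 0.15, 'q': array([-74.91505165,  35.28008563,  -0.72283623,  81.62014836,
         0.46309362,  63.21845283,  -2.31488724]), 'qd': array([-0.0453814 , -0.14526092,  0.08295143, -0.25544364, -0.00424188,
       -0.18433551, -0.0109383 ]), 'joint_efforts': array([ 1.09278179e-03, -4.69659519e+01,  2.59832796e-01, -1.71251035e+01,
        1.00600056e-02,  7.12762601e-03, -1.11773707e-05]), 'position': array([0.18555464, 0.62236894, 0.24136433]), 'eef_rot': array([-1.79884148e+02,  1.90242218e-04,  1.63399763e+02]), 'ft_force': array([-0.15947934,  0.18603967, -0.46778154]), 'moment': array([-0.00030829, -0.04814076,  0.01391105]), 'grasp_force': 0.0, 'grip_width': 1.0033395891936636}
```

View pics/top0.png

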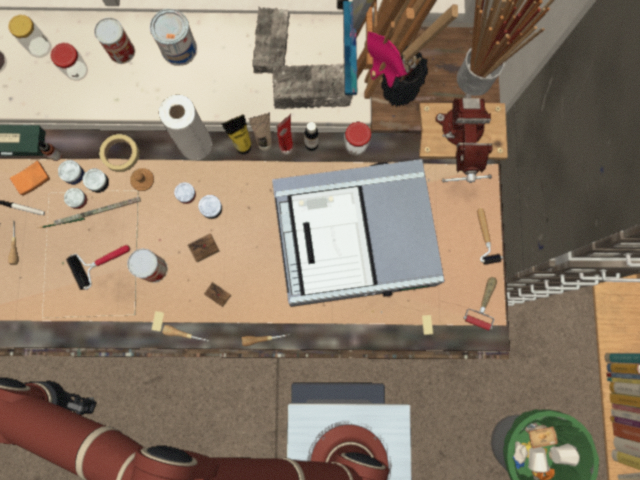

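View pics/scene0.png

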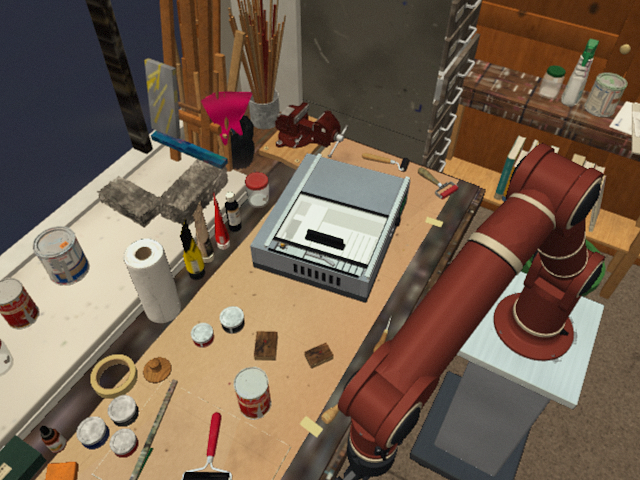

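The top view shows the engraver at about (358,232), its window shut on the left with the pull bar at (308,242). The large block is at (203,247), the small one at (217,293), and the tall tin at (147,265). The scene view agrees: large block (265,345), small block (319,354), handle (325,239).

Run:
```python
from h import *
a=cv2.imread('pics/top0.png')[150:315,260:480]; b=cv2.imread('pics/scene0.png')[145:310,235:455]
cv2.imwrite('pics/z1.png',cv2.resize(a,None,fx=3.6,fy=3.6,interpolation=cv2.INTER_CUBIC))
c=load('top0')
for p in[(203,247),(217,293),(147,265)]: print(onz(c,p,.02))
print(onz(c,(308,242),.146), tri(c,(308,242),load('scene0'),(325,239)))
```

```text
[0.55948335 0.39598965 0.02      ]
[0.4355255  0.35339707 0.02      ]
[0.50910156 0.54338335 0.02      ]
[0.55135799 0.11145455 0.146     ] [0.5522308  0.11120631 0.13368133]
```

View pics/z1.png

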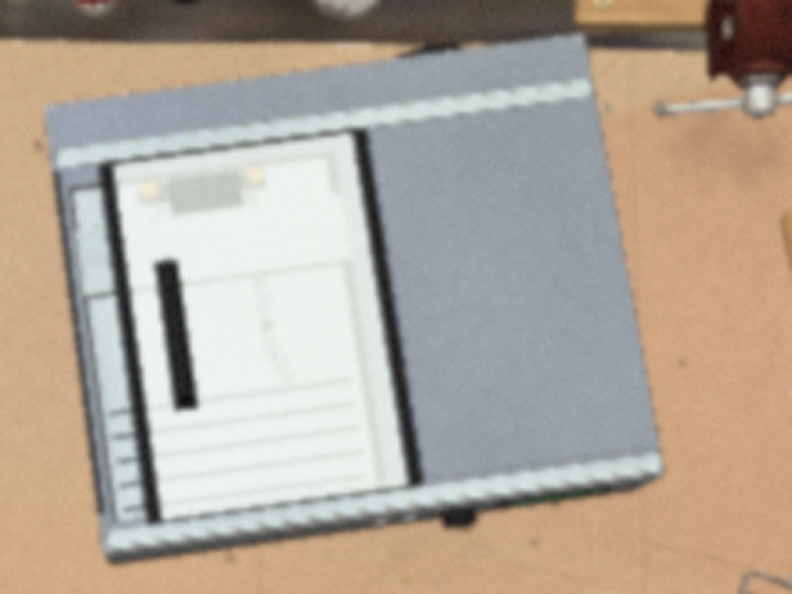

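Run:
```python
from h import *
from scipy.optimize import least_squares
c=load('top0')
px=lambda u:np.array(u)/3.6+np.array([260,150])
pts=[((165,200,104),(47,105)),((165,-200,104),(583,38)),((119,200,118),(58,158)),((119,-200,118),(590,90)),((-156.5,200,118),(107,545)),((-156.5,-200,118),(660,465)),((-165,200,0.+104),(107,560))]
M=np.array([p for p,_ in pts])/1000; U=np.array([px(u) for _,u in pts])
def W(p,M): 
    C,S=np.cos(p[2]),np.sin(p[2]); return np.c_[C*M[:,0]-S*M[:,1]+p[0],S*M[:,0]+C*M[:,1]+p[1],M[:,2]]
r=least_squares(lambda p:(proj(c,W(p,M))-U).ravel(),[.55,.02,.1],x_scale=[.01,.01,.01])
print(r.x,np.degrees(r.x[2])); print(r.fun.reshape(-1,2))
def E(X): 
    d=X-np.array([*r.x[:2],0]);C,S=np.cos(r.x[2]),np.sin(r.x[2]); return np.array([C*d[0]+S*d[1],-S*d[0]+C*d[1],d[2]])*1000
for n,u,z in[('h',(176,335),.146),('hT',(165,260),.146),('hB',(186,408),.146),('winL top',(105,165),.114),('winL bot',(150,520),.114),('winR top',(362,132),.114),('winR bot',(418,483),.114),('bayL',(70,190),.104)]: print(n,E(onz(c,px(u),z)))
np.save('eng.npy',r.x)
```

```text
[ 0.59061223 -0.01442206  0.14852747] 8.509997259538633
[[-1.0849113   0.48998971]
 [ 0.91443626 -0.97280988]
 [-2.28626529  1.21039615]
 [ 3.02131205 -0.42343974]
 [-1.88542675 -0.07648205]
 [ 2.59787416 -0.16310111]
 [-1.18588854 -0.3840143 ]]
h [-23.14415461 128.4804281  146.        ]
hT [ 30.41692514 128.77311929 146.        ]
hB [-74.53813481 128.67852012 146.        ]
winL top [112.77597323 161.27126981 114.        ]
winL bot [-143.9486627   163.71956685  114.        ]
winR top [111.67039654 -24.81860464 114.        ]
winR bot [-144.45503224  -24.67617416  114.        ]
bayL [100.64607007 188.67553239 104.        ]
```

>>> drive_tool:
  commands:
    - {"x":0.15,"y":-0.13,"z":0.05,"az":0.04}
    - {"x":0.3,"y":-0.26,"z":0.1,"az":0.08}
    - {"x":0.45,"y":-0.4,"z":0.15,"az":0.12}
    - {"x":0.6,"y":-0.54,"z":0.2,"az":0.16}
    - {"x":0.75,"y":-0.68,"z":0.2,"az":0.2}
    - {"x":0.9,"y":-0.8,"z":0.2,"az":0.24}
    - {"x":1,"y":-0.9,"z":0.2,"az":0.28}
    - {"x":1,"y":-0.9,"z":0.2,"az":0.28}
    - {"x":1,"y":-0.9,"z":0.2,"az":0.28}
    - {"x":1,"y":-0.9,"z":0.2,"az":0.28}
  jaw: -1

```text
invalid input
```

```bash
python3 -c "
from h import *
cap('wrist','w1')"
```

>>> drive_tool:
  commands:
    - {"x":0.15,"y":-0.06}
    - {"x":0.3,"y":-0.12}
    - {"x":0.45,"y":-0.18}
    - {"x":0.55,"y":-0.24}
    - {"x":0.6,"y":-0.3}
    - {"x":0.6,"y":-0.3}
    - {"x":0.6,"y":-0.3}
    - {"x":0.6,"y":-0.3}
    - {"x":0.6,"y":-0.3}
    - {"x":0.6,"y":-0.3}

```text
invalid input
```

```bash
python3 -c "
from h import *
cap('wrist','w2'); a=cv2.imread('pics/w1.png');b=cv2.imread('pics/w2.png')
cv2.imwrite('pics/w12.png',cv2.resize(np.vstack([a,b]),(400*1,600))) 
print(bot.state()['position'],bot.state()['eef_rot'])"
```

```text
[0.18560515 0.62257012 0.24175548] [-1.79929862e+02  1.73725947e-03  1.63403680e+02]
```

View pics/w2.png

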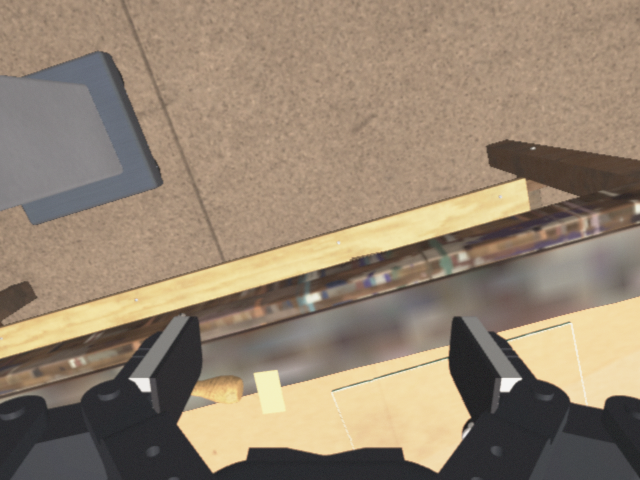

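The wrist view shows the floor and the bench edge. The fingers at the bottom of the picture are the +x side. Both moves were refused because the rows need all six numbers.

>>> drive_tool:
  commands:
    - {"x":0.15,"y":-0.13,"z":0.05,"ax":0,"ay":0,"az":-0.08}
    - {"x":0.3,"y":-0.26,"z":0.1,"ax":0,"ay":0,"az":-0.16}
    - {"x":0.45,"y":-0.4,"z":0.15,"ax":0,"ay":0,"az":-0.24}
    - {"x":0.6,"y":-0.54,"z":0.2,"ax":0,"ay":0,"az":-0.32}
    - {"x":0.75,"y":-0.68,"z":0.2,"ax":0,"ay":0,"az":-0.4}
    - {"x":0.9,"y":-0.8,"z":0.2,"ax":0,"ay":0,"az":-0.48}
    - {"x":1,"y":-0.9,"z":0.2,"ax":0,"ay":0,"az":-0.56}
    - {"x":1,"y":-0.9,"z":0.2,"ax":0,"ay":0,"az":-0.64}
    - {"x":1,"y":-0.9,"z":0.2,"ax":0,"ay":0,"az":-0.72}
    - {"x":1,"y":-0.9,"z":0.2,"ax":0,"ay":0,"az":-0.8}
  jaw: -1

```text
time_s: 1.08
position: [0.3863, 0.4421, 0.2823]
eef_rot: [-180.0, -0.0, 91.3]
ft_force: [0.1, 0.5, -0.2]
grip_width: 0.997
grasp_force: 0.0
```

```bash
python3 -c "
from h import *
s=bot.state();print(s['position'],s['eef_rot'],s['q'])"
```

```text
[0.38625275 0.44214634 0.28232108] [-1.79978186e+02 -9.99062979e-03  9.13173255e+01] [-63.10624259  28.35583891  19.34451529  89.50997552 -10.11746159
  63.86872031 -40.12561494]
```

>>> drive_tool:
  commands:
    - {"x":0.05,"y":-0.04,"z":0,"ax":0,"ay":0,"az":-0.08}
    - {"x":0.1,"y":-0.08,"z":0,"ax":0,"ay":0,"az":-0.16}
    - {"x":0.15,"y":-0.12,"z":0,"ax":0,"ay":0,"az":-0.24}
    - {"x":0.2,"y":-0.16,"z":0,"ax":0,"ay":0,"az":-0.32}
    - {"x":0.25,"y":-0.2,"z":0,"ax":0,"ay":0,"az":-0.4}
    - {"x":0.3,"y":-0.22,"z":0,"ax":0,"ay":0,"az":-0.48}
    - {"x":0.3,"y":-0.22,"z":0,"ax":0,"ay":0,"az":-0.56}
    - {"x":0.3,"y":-0.22,"z":0,"ax":0,"ay":0,"az":-0.64}
    - {"x":0.3,"y":-0.22,"z":0,"ax":0,"ay":0,"az":-0.72}
    - {"x":0.3,"y":-0.22,"z":0,"ax":0,"ay":0,"az":-0.8}

```text
time_s: 1.92
position: [0.4456, 0.399, 0.2822]
eef_rot: [-180.0, 0.0, 19.8]
ft_force: [0.6, 0.1, -0.5]
grip_width: 1.0
grasp_force: 0.0
```

```bash
python3 -c "
from h import *
c=cap('wrist','w3')
R,t,K=P(c);print(-R.T@t,R[2])
s=bot.state();print(s['position'],s['eef_rot'],s['q'])
print(proj(c,[[.56,.396,.024],[.4355,.353,.02],[.509,.543,.11],[.551,.111,.146]]))"
```

```text
[0.51609546 0.42519324 0.41336539] [-0.2772188  -0.09890628 -0.95570251]
[0.44534189 0.39917463 0.28193771] [1.79993235e+02 3.39562241e-02 1.96276014e+01] [-66.8388575   32.56492735  38.74490268  88.06277758 -21.46584678
  67.01284775 -94.39882766]
[[375.08058577  72.38372957]
 [367.94192164 220.86538746]
 [153.79267315  58.02592141]
 [797.12106331 229.30667019]]
```

>>> drive_tool:
  commands:
    - {"x":0.1,"y":-0.1,"z":0,"ax":0,"ay":0,"az":-0.08}
    - {"x":0.2,"y":-0.25,"z":0,"ax":0,"ay":0,"az":-0.12}
    - {"x":0.3,"y":-0.4,"z":0,"ax":0,"ay":0,"az":-0.12}
    - {"x":0.4,"y":-0.55,"z":0,"ax":0,"ay":0,"az":-0.12}
    - {"x":0.4,"y":-0.7,"z":0,"ax":0,"ay":0,"az":-0.12}
    - {"x":0.4,"y":-0.85,"z":0,"ax":0,"ay":0,"az":-0.12}
    - {"x":0.4,"y":-0.95,"z":0,"ax":0,"ay":0,"az":-0.12}
    - {"x":0.4,"y":-1,"z":0,"ax":0,"ay":0,"az":-0.12}
    - {"x":0.4,"y":-1,"z":0,"ax":0,"ay":0,"az":-0.12}
    - {"x":0.4,"y":-1,"z":0,"ax":0,"ay":0,"az":-0.12}
  jaw: 1

```text
time_s: 2.8
position: [0.5257, 0.2001, 0.2823]
eef_rot: [-179.9, -0.0, 9.5]
ft_force: [-0.6, 0.2, 0.3]
grip_width: 0.002
grasp_force: 0.0
```

```bash
python3 -c "
from h import *
c=cap('wrist','w4')
s=bot.state();print(s['position'],s['eef_rot'],s['q'])
a=cv2.imread('pics/w3.png');b=cv2.imread('pics/w4.png')
cv2.imwrite('pics/v34.png',np.hstack([cv2.resize(x,(400,300)) for x in (a,b)]))
"
```

```text
[0.52551347 0.20120225 0.2820814 ] [-1.79901981e+02  3.19049490e-03  9.56625893e+00] [-49.22745692  29.76357097  41.81314838  93.88319481 -21.58782856
  64.67985124 -82.22657366]
```

View pics/v34.png

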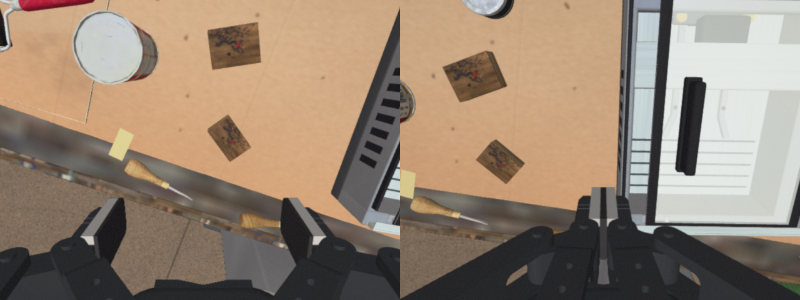

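The left half (w3) shows the tall tin at (115,48), the large block at (234,46) and the small block at (229,138), in half-scale pixels. The right half (w4) shows the large block at (75,77) and the pull bar at (290,125). I'll zoom in on both for the corners.

```bash
python3 -c "
from h import *
a=cv2.imread('pics/w3.png');b=cv2.imread('pics/w4.png')
f=lambda i,x,y:cv2.resize(i[y:y+100,x:x+130],None,fx=3,fy=3,interpolation=cv2.INTER_CUBIC)
h=cv2.resize(b[100:300,400:530],None,fx=3,fy=3,interpolation=cv2.INTER_CUBIC)
cv2.imwrite('pics/z2.png',np.hstack([np.vstack([f(a,310,20),f(b,55,65)]),h]))
"
```

```text
(no output)
```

View pics/z2.png

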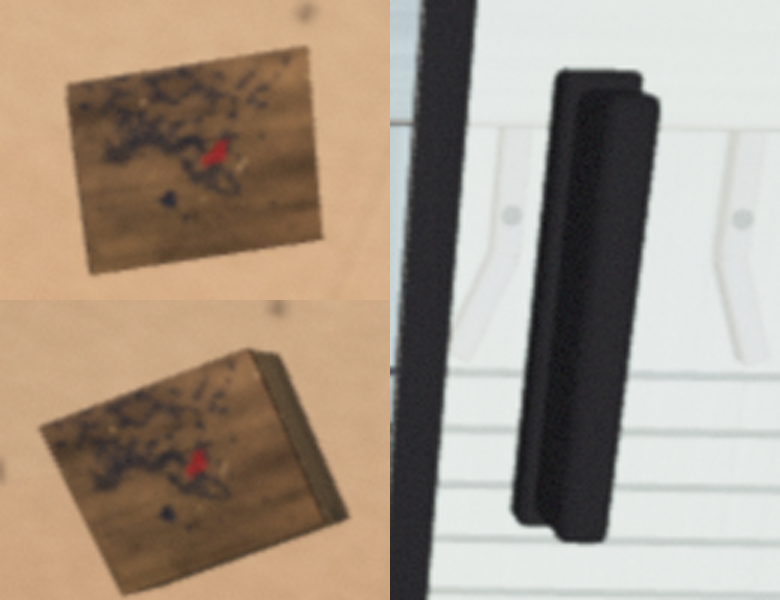

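Run:
```python
from h import *
a,b,t=load('w3'),load('w4'),load('top0'); e=np.load('eng.npy')
A=np.array([(68,85),(308,47),(322,239),(91,273)])/3+[310,20]
B=(np.array([(40,428),(250,350),(323,526),(125,594)])-[0,300])/3+[55,65]
X=np.array([tri(a,p,b,q) for p,q in zip(A,B)]);print(X)
print('c',X.mean(0),[np.linalg.norm(X[i]-X[(i+1)%4]) for i in range(4)])
for n,c,U in(('a',a,A),('b',b,B)):
    Y=np.array([onz(c,u,.024) for u in U]);v=Y[0]+Y[3]-Y[1]-Y[2]
    L=Y[0]+Y[1]-Y[2]-Y[3]; print(n,Y.mean(0),np.degrees(np.arctan2(v[1],v[0])),np.degrees(np.arctan2(L[1],L[0])))
H=[(633,95),(581,540),(607,318)]; C,S=np.cos(e[2]),np.sin(e[2])
def E(W): d=W[:2]-e[:2]; return np.array([C*d[0]+S*d[1],-S*d[0]+C*d[1]])*1000
for h in H:
    W=onz(b,(400+(h[0]-390)/3,100+h[1]/3),.146); print('handle',W,E(W))
W=tri(b,(472.3,206),t,(176/3.6+260,335/3.6+150));print(W,E(W))
Y=[onz(b,(400+(h[0]-390)/3,100+h[1]/3),.146) for h in H];d=Y[0]-Y[1];print('yaw',np.degrees(np.arctan2(d[1],d[0])))
def Wd(x,y): return np.array([e[0]+C*x/1000-S*y/1000,e[1]+S*x/1000+C*y/1000])
print(Wd(-22,165),Wd(-22,155),Wd(-22,128),Wd(-22,-28))
```

```text
[[0.56535597 0.43652028 0.02335412]
 [0.5971176  0.37689206 0.02298755]
 [0.55142668 0.35308507 0.02436797]
 [0.52032121 0.41275792 0.0209813 ]]
c [0.55855536 0.39481383 0.02292273] [np.float64(0.06756079439307654), np.float64(0.051539670044741075), np.float64(0.06737855000499808), np.float64(0.05097460185521224)]
a [0.55872088 0.39495694 0.024     ] 117.97747869770937 27.787987578373727
b [0.55845706 0.39419288 0.024     ] 117.62445707286712 28.075596659274808
handle [0.60333926 0.11788254 0.146     ] [ 32.16560023 128.96456308]
handle [0.50714241 0.10307225 0.146     ] [-65.16378121 128.55273163]
handle [0.55765081 0.1108358  0.146     ] [-14.06261243 128.7564701 ]
[0.55293523 0.10800734 0.13244078] [-19.14483755 126.65697825]
yaw 8.752432404709314
[0.54443742 0.1455057 ] [0.54591724 0.1356158 ] [0.54991276 0.10891307] [ 0.57299795 -0.04536938]
```

The zoom gives the block's top corners in both views (height 23 mm, centre (0.5586, 0.3945), long axis at 117.8°). The pull bar's top middle is at crop (607,318), engraver y about 129, so the window is already about 30 mm open. I'll push it open with closed fingers.

>>> drive_tool:
  commands:
    - {"x":0.06,"y":-0.13,"z":0,"ax":0,"ay":0,"az":-0.01}
    - {"x":0.13,"y":-0.27,"z":-0.1,"ax":0,"ay":0,"az":-0.01}
    - {"x":0.13,"y":-0.27,"z":-0.25,"ax":0,"ay":0,"az":-0.01}
    - {"x":0.13,"y":-0.27,"z":-0.4,"ax":0,"ay":0,"az":-0.01}
    - {"x":0.13,"y":-0.27,"z":-0.55,"ax":0,"ay":0,"az":-0.01}
    - {"x":0.13,"y":-0.27,"z":-0.65,"ax":0,"ay":0,"az":-0.01}
    - {"x":0.13,"y":-0.27,"z":-0.7,"ax":0,"ay":0,"az":-0.01}
    - {"x":0.13,"y":-0.27,"z":-0.72,"ax":0,"ay":0,"az":-0.01}
    - {"x":0.13,"y":-0.27,"z":-0.72,"ax":0,"ay":0,"az":-0.01}
    - {"x":0.13,"y":-0.27,"z":-0.72,"ax":0,"ay":0,"az":-0.01}
  jaw: 1

```text
time_s: 3.68
position: [0.5527, 0.1456, 0.1393]
eef_rot: [-180.0, -0.1, 8.5]
ft_force: [0.1, 0.1, 0.4]
grip_width: -0.003
grasp_force: 0.0
```

>>> drive_tool:
  commands:
    - {"x":0.005,"y":-0.035,"z":0,"ax":0,"ay":0,"az":0}
    - {"x":0.016,"y":-0.105,"z":0,"ax":0,"ay":0,"az":0}
    - {"x":0.027,"y":-0.18,"z":0,"ax":0,"ay":0,"az":0}
    - {"x":0.038,"y":-0.25,"z":0,"ax":0,"ay":0,"az":0}
    - {"x":0.048,"y":-0.32,"z":0,"ax":0,"ay":0,"az":0}
    - {"x":0.059,"y":-0.39,"z":0,"ax":0,"ay":0,"az":0}
    - {"x":0.07,"y":-0.46,"z":0,"ax":0,"ay":0,"az":0}
    - {"x":0.08,"y":-0.53,"z":0,"ax":0,"ay":0,"az":0}
    - {"x":0.09,"y":-0.6,"z":0,"ax":0,"ay":0,"az":0}
    - {"x":0.097,"y":-0.643,"z":0,"ax":0,"ay":0,"az":0}

```text
time_s: 4.52
position: [0.5721, 0.0148, 0.1397]
eef_rot: [-180.0, -0.2, 8.4]
ft_force: [0.1, 1.6, 1.4]
grip_width: -0.002
grasp_force: 0.9
```

>>> drive_tool:
  commands:
    - {"x":0.004,"y":-0.025,"z":0,"ax":0,"ay":0,"az":0}
    - {"x":0.008,"y":-0.05,"z":0,"ax":0,"ay":0,"az":0}
    - {"x":0.011,"y":-0.075,"z":0,"ax":0,"ay":0,"az":0}
    - {"x":0.015,"y":-0.1,"z":0,"ax":0,"ay":0,"az":0}
    - {"x":0.019,"y":-0.125,"z":0,"ax":0,"ay":0,"az":0}
    - {"x":0.022,"y":-0.145,"z":0,"ax":0,"ay":0,"az":0}
    - {"x":0.024,"y":-0.16,"z":0,"ax":0,"ay":0,"az":0}
    - {"x":0.026,"y":-0.17,"z":0,"ax":0,"ay":0,"az":0}
    - {"x":0.027,"y":-0.18,"z":0,"ax":0,"ay":0,"az":0}
    - {"x":0.027,"y":-0.18,"z":0,"ax":0,"ay":0,"az":0}

```text
time_s: 5.35
position: [0.5765, -0.0203, 0.1382]
eef_rot: [180.0, 0.0, 8.4]
ft_force: [0.8, 0.7, 0.2]
grip_width: -0.002
grasp_force: 0.1
```

Run:
```python
from h import *
c=cap('top','t5'); s=cap('scene','s5')
a=cv2.imread('pics/t5.png')[150:315,260:480]; b=cv2.imread('pics/w3.png')
cv2.imwrite('pics/z5.png',cv2.resize(a,None,fx=3.6,fy=3.6,interpolation=cv2.INTER_CUBIC))
```

```text
(no output)
```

View pics/z5.png

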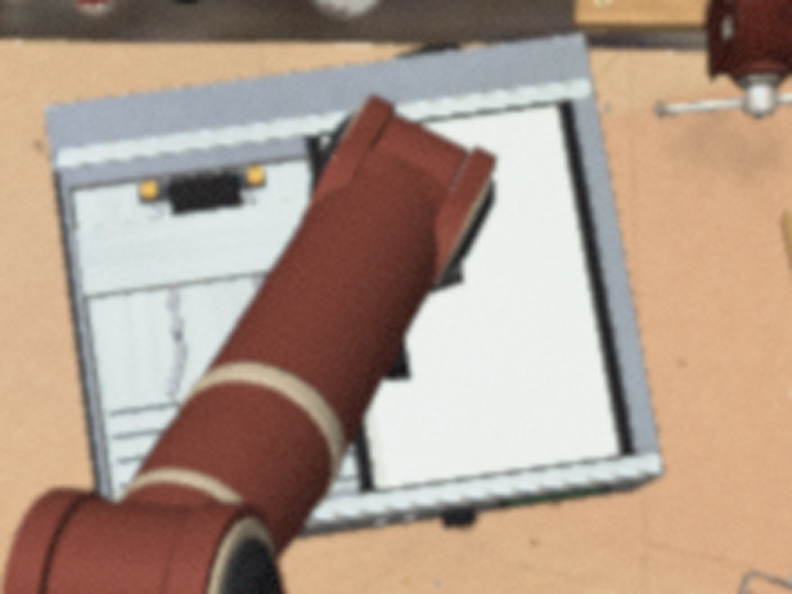

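The window's right edge is now at (575,105)-(625,455) in the crop. The gantry and head are at (205,192).

Run:
```python
from h import *
c=load('t5'); e=np.load('eng.npy');C,S=np.cos(e[2]),np.sin(e[2])
def E(W): d=W[:2]-e[:2]; return np.array([C*d[0]+S*d[1],-S*d[0]+C*d[1]])*1000
for u in[(575,105),(630,452),(312,140),(368,490)]: print(E(onz(c,np.array(u)/3.6+[260,150],.114)))
for u,z in[((85,295),.102),((276,270),.102),((70,190),.104),((105,500),.104)]: print(E(onz(c,np.array(u)/3.6+[260,150],z)))
s=bot.state();print(E(s['position']),s['position'],s['q'])
```

```text
[ 110.4875115  -180.28978102]
[-143.656263 -175.212142]
[110.72351898  11.69293876]
[-144.42726483   10.62037896]
[ 23.09555944 188.02533981]
[22.31170507 50.39504666]
[100.64607007 188.67553239]
[-124.62133935  193.07344943]
[-15.21921743  -3.71962588] [ 0.57611101 -0.0203529   0.13808705] [-21.028812    39.61184835  34.29555686 101.61651739 -28.89482079
  47.86820829 -54.54202145]
```

>>> drive_tool:
  commands:
    - {"x":0.001,"y":-0.005,"z":0,"ax":0,"ay":0,"az":0}
    - {"x":0.001,"y":-0.01,"z":0,"ax":0,"ay":0,"az":0}
    - {"x":0.002,"y":-0.015,"z":0,"ax":0,"ay":0,"az":0}
    - {"x":0.003,"y":-0.02,"z":0,"ax":0,"ay":0,"az":0}
    - {"x":0.004,"y":-0.025,"z":0,"ax":0,"ay":0,"az":0}
    - {"x":0.005,"y":-0.03,"z":0,"ax":0,"ay":0,"az":0}
    - {"x":0.005,"y":-0.034,"z":0,"ax":0,"ay":0,"az":0}
    - {"x":0.006,"y":-0.038,"z":0,"ax":0,"ay":0,"az":0}
    - {"x":0.006,"y":-0.04,"z":0,"ax":0,"ay":0,"az":0}
    - {"x":0.006,"y":-0.04,"z":0,"ax":0,"ay":0,"az":0}

```text
time_s: 6.28
position: [0.5776, -0.0278, 0.1382]
eef_rot: [-180.0, 0.0, 8.5]
ft_force: [-1.5, 0.4, -0.4]
grip_width: -0.001
grasp_force: 0.7
```

>>> drive_tool:
  commands:
    - {"x":0,"y":0.02,"z":0.1,"ax":0,"ay":0,"az":0.0}
    - {"x":0,"y":0.06,"z":0.25,"ax":0,"ay":0,"az":0.05}
    - {"x":-0.01,"y":0.15,"z":0.4,"ax":0,"ay":0,"az":0.1}
    - {"x":-0.01,"y":0.25,"z":0.55,"ax":0,"ay":0,"az":0.15}
    - {"x":-0.01,"y":0.4,"z":0.65,"ax":0,"ay":0,"az":0.2}
    - {"x":-0.02,"y":0.55,"z":0.7,"ax":0,"ay":0,"az":0.25}
    - {"x":-0.03,"y":0.65,"z":0.7,"ax":0,"ay":0,"az":0.3}
    - {"x":-0.03,"y":0.7,"z":0.7,"ax":0,"ay":0,"az":0.34}
    - {"x":-0.03,"y":0.7,"z":0.7,"ax":0,"ay":0,"az":0.37}
    - {"x":-0.03,"y":0.7,"z":0.7,"ax":0,"ay":0,"az":0.4}
  jaw: -1

```text
time_s: 7.12
position: [0.5725, 0.113, 0.2787]
eef_rot: [179.9, -0.1, 44.7]
ft_force: [-0.3, -0.4, -0.2]
grip_width: 1.002
grasp_force: 0.0
```

Run:
```python
from h import *
c=cap('wrist','w6'); 
s=bot.state();print(s['position'],s['eef_rot'],s['q'])
e=np.load('eng.npy');C,S=np.cos(e[2]),np.sin(e[2])
def Wd(x,y,z): return [e[0]+C*x/1000-S*y/1000,e[1]+S*x/1000+C*y/1000,z/1000]
print(proj(c,[Wd(-20,92,40),Wd(20,92,90),Wd(-20,-30,146),Wd(-142,188,104)]))
```

```text
[0.57256324 0.11208502 0.27883732] [ 1.79860012e+02 -8.70854913e-02  4.46936728e+01] [-31.82398764  29.48007754  29.89688313  90.75912408 -15.79871815
  63.85403034 -43.47418519]
[[344.29621009 242.70912238]
 [378.15382728 221.92081612]
 [485.76355418 381.11701815]
 [159.26831999 316.58328736]]
```

>>> drive_tool:
  commands:
    - {"x":0,"y":0.1,"z":0,"ax":0,"ay":0,"az":0.06}
    - {"x":0,"y":0.2,"z":0,"ax":0,"ay":0,"az":0.12}
    - {"x":0,"y":0.32,"z":0,"ax":0,"ay":0,"az":0.18}
    - {"x":0,"y":0.44,"z":0,"ax":0,"ay":0,"az":0.24}
    - {"x":-0.01,"y":0.56,"z":0,"ax":0,"ay":0,"az":0.3}
    - {"x":-0.02,"y":0.68,"z":0,"ax":0,"ay":0,"az":0.36}
    - {"x":-0.03,"y":0.8,"z":0,"ax":0,"ay":0,"az":0.42}
    - {"x":-0.04,"y":0.9,"z":0,"ax":0,"ay":0,"az":0.48}
    - {"x":-0.05,"y":0.95,"z":0,"ax":0,"ay":0,"az":0.54}
    - {"x":-0.05,"y":1,"z":0,"ax":0,"ay":0,"az":0.6}

```text
time_s: 8.0
position: [0.5619, 0.3135, 0.2784]
eef_rot: [179.9, -0.0, 98.7]
ft_force: [-0.1, 0.6, -0.6]
grip_width: 1.001
grasp_force: 0.0
```

View pics/w6.png

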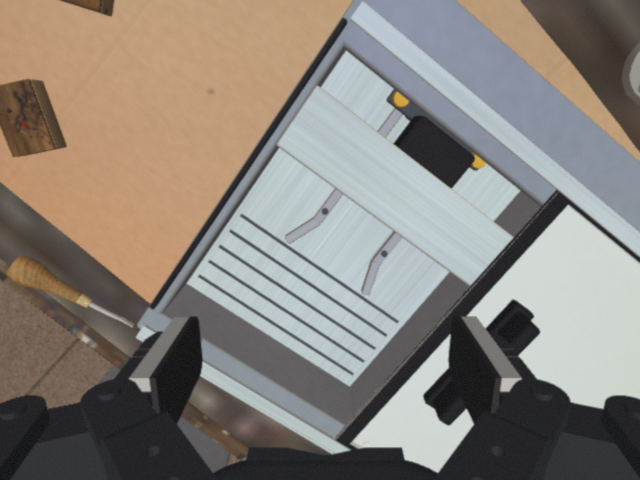

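The bay is open. The guide rails' screw dots are at (325,211) and (385,254), and the beam's front edge runs from (278,148) to (470,285). The window's left frame edge runs from (553,192) to (340,437).

Run:
```python
from h import *
a,b=load('w4'),load('w6'); e=np.load('eng.npy');C,S=np.cos(e[2]),np.sin(e[2])
def E(W): d=W[:2]-e[:2]; return np.array([C*d[0]+S*d[1],-S*d[0]+C*d[1]])*1000
# refine dots: darkest local blob
def ref(c,u,r=5):
    g=cv2.cvtColor(c['image'],cv2.COLOR_RGB2GRAY).astype(float);x,y=map(int,np.round(u))
    w=g[y-r:y+r+1,x-r:x+r+1]; k=np.clip(np.percentile(w,25)-w,0,None);yy,xx=np.mgrid[y-r:y+r+1,x-r:x+r+1]
    return np.array([(k*xx).sum(),(k*yy).sum()])/k.sum()
pa=[(440.7,172),(517.3,172.7)];pb=[(325,211),(384.5,254)]
Z=[]
for u,v in zip(pa,pb):
    v2=ref(b,v,4);print(v,v2); X=tri(a,u,b,v2);print('tri',X,E(X)); y=onz(b,v2,.048);Z.append(y);print('z48 w6',y,E(y),'w4',E(onz(a,u,.048)))
d=Z[0]-Z[1];print('yaw',np.degrees(np.arctan2(-d[0],d[1])),np.linalg.norm(d),'mid',(Z[0]+Z[1])/2,E((Z[0]+Z[1])/2))
for u in[(553,192),(340,437),(325,205)]: print('win',E(onz(b,u,.114)))
for u in[(278,148),(470,285)]: print('beam',E(onz(b,u,.102)),E(onz(b,u,.09)))
```

```text
(325, 211) [324.62222222 211.08888889]
tri [0.56691716 0.10851572 0.04950801] [ -5.24161472 125.09068087]
z48 w6 [0.56685418 0.10837793 0.048     ] [ -5.32428764 124.96373082] w4 [ -5.63120379 124.59521915]
(384.5, 254) [383.88  253.384]
tri [0.57682869 0.04344541 0.04870003] [-5.06844097 59.27006935]
z48 w6 [0.57667571 0.04316735 0.048     ] [-5.26088242 59.01770304] w4 [-5.09671609 58.98742689]
yaw 8.565085500195375 0.06594605825266621 mid [0.57176495 0.07577264 0.048     ] [-5.29258503 91.99071693]
win [112.83922604  12.24182121]
win [-143.58423156    7.69149852]
win [ 10.53120801 136.2821848 ]
beam [ 22.04053225 186.05769194] [ 20.51462189 186.53018914]
beam [24.02961826  5.45196495] [22.58117257 -1.10920218]
```

>>> drive_tool:
  commands:
    - {"x":0,"y":0.1,"z":0,"ax":0,"ay":0,"az":0.05}
    - {"x":0,"y":0.2,"z":0,"ax":0,"ay":0,"az":0.1}
    - {"x":-0.01,"y":0.3,"z":-0.1,"ax":0,"ay":0,"az":0.15}
    - {"x":-0.016,"y":0.38,"z":-0.25,"ax":0,"ay":0,"az":0.2}
    - {"x":-0.016,"y":0.405,"z":-0.4,"ax":0,"ay":0,"az":0.214}
    - {"x":-0.016,"y":0.405,"z":-0.55,"ax":0,"ay":0,"az":0.214}
    - {"x":-0.016,"y":0.405,"z":-0.7,"ax":0,"ay":0,"az":0.214}
    - {"x":-0.016,"y":0.405,"z":-0.8,"ax":0,"ay":0,"az":0.214}
    - {"x":-0.016,"y":0.405,"z":-0.85,"ax":0,"ay":0,"az":0.214}
    - {"x":-0.016,"y":0.405,"z":-0.85,"ax":0,"ay":0,"az":0.214}

```text
time_s: 8.83
position: [0.5579, 0.3918, 0.1055]
eef_rot: [-179.7, 0.1, 117.6]
ft_force: [-0.4, 0.0, 0.6]
grip_width: 0.997
grasp_force: 0.0
```

Run:
```python
from h import *
s=bot.state();print(s['position'],s['eef_rot'],s['q'],bot.tip_reach)
c=cap('wrist','w7')
```

```text
[0.55789369 0.39182065 0.10550456] [-1.79745258e+02  9.23281354e-02  1.17637250e+02] [-41.1610912   46.23639143   7.81162765  83.7372238   -7.20684012
  50.78253228  -3.50623975] 0.011
```

>>> drive_tool:
  commands:
    - {"x":0.003,"y":0.01,"z":-0.1,"ax":0,"ay":0,"az":0.002}
    - {"x":0.003,"y":0.01,"z":-0.2,"ax":0,"ay":0,"az":0.002}
    - {"x":0.003,"y":0.01,"z":-0.3,"ax":0,"ay":0,"az":0.002}
    - {"x":0.003,"y":0.01,"z":-0.36,"ax":0,"ay":0,"az":0.002}
    - {"x":0.003,"y":0.01,"z":-0.4,"ax":0,"ay":0,"az":0.002}
    - {"x":0.003,"y":0.01,"z":-0.425,"ax":0,"ay":0,"az":0.002}
    - {"x":0.003,"y":0.01,"z":-0.425,"ax":0,"ay":0,"az":0.002}
    - {"x":0.003,"y":0.01,"z":-0.425,"ax":0,"ay":0,"az":0.002}
    - {"x":0.003,"y":0.01,"z":-0.425,"ax":0,"ay":0,"az":0.002}
    - {"x":0.003,"y":0.01,"z":-0.425,"ax":0,"ay":0,"az":0.002}

```text
time_s: 9.72
position: [0.5598, 0.3957, 0.0245]
eef_rot: [179.9, -0.0, 117.9]
ft_force: [0.9, 0.2, -0.1]
grip_width: 0.995
grasp_force: 0.0
```

>>> drive_tool:
  commands:
    - {"x":0,"y":0,"z":-0.022,"ax":0,"ay":0,"az":0}
    - {"x":0,"y":0,"z":-0.022,"ax":0,"ay":0,"az":0}
    - {"x":0,"y":0,"z":-0.022,"ax":0,"ay":0,"az":0}
    - {"x":0,"y":0,"z":-0.022,"ax":0,"ay":0,"az":0}
    - {"x":0,"y":0,"z":-0.022,"ax":0,"ay":0,"az":0}
    - {"x":0,"y":0,"z":-0.022,"ax":0,"ay":0,"az":0}
    - {"x":0,"y":0,"z":-0.022,"ax":0,"ay":0,"az":0}
    - {"x":0,"y":0,"z":-0.022,"ax":0,"ay":0,"az":0}
    - {"x":0,"y":0,"z":-0.022,"ax":0,"ay":0,"az":0}
    - {"x":0,"y":0,"z":-0.022,"ax":0,"ay":0,"az":0}
  jaw: 1

```text
time_s: 10.55
position: [0.5593, 0.3954, 0.0191]
eef_rot: [180.0, -0.0, 117.9]
ft_force: [0.8, -0.2, 3.0]
grip_width: 0.585
grasp_force: 64.2
```

>>> drive_tool:
  commands:
    - {"x":0,"y":0,"z":0.08,"ax":0,"ay":0,"az":0}
    - {"x":0,"y":0,"z":0.2,"ax":0,"ay":0,"az":0}
    - {"x":0,"y":0,"z":0.32,"ax":0,"ay":0,"az":-0.04}
    - {"x":0,"y":0,"z":0.44,"ax":0,"ay":0,"az":-0.1}
    - {"x":0,"y":0,"z":0.56,"ax":0,"ay":0,"az":-0.16}
    - {"x":0,"y":-0.05,"z":0.68,"ax":0,"ay":0,"az":-0.22}
    - {"x":0,"y":-0.12,"z":0.78,"ax":0,"ay":0,"az":-0.28}
    - {"x":0,"y":-0.2,"z":0.85,"ax":0,"ay":0,"az":-0.34}
    - {"x":0,"y":-0.3,"z":0.85,"ax":0,"ay":0,"az":-0.4}
    - {"x":0,"y":-0.4,"z":0.85,"ax":0,"ay":0,"az":-0.46}

```text
time_s: 11.38
position: [0.5591, 0.315, 0.1897]
eef_rot: [180.0, -0.1, 76.3]
ft_force: [-0.3, -0.6, -1.5]
grip_width: 0.593
grasp_force: 63.9
```

>>> drive_tool:
  commands:
    - {"x":-0.02,"y":-0.1,"z":0,"ax":0,"ay":0,"az":-0.07}
    - {"x":-0.04,"y":-0.2,"z":0,"ax":0,"ay":0,"az":-0.14}
    - {"x":-0.06,"y":-0.32,"z":0,"ax":0,"ay":0,"az":-0.21}
    - {"x":-0.08,"y":-0.44,"z":0,"ax":0,"ay":0,"az":-0.28}
    - {"x":-0.1,"y":-0.56,"z":0,"ax":0,"ay":0,"az":-0.35}
    - {"x":-0.12,"y":-0.7,"z":0,"ax":0,"ay":0,"az":-0.42}
    - {"x":-0.14,"y":-0.84,"z":0,"ax":0,"ay":0,"az":-0.49}
    - {"x":-0.15,"y":-0.95,"z":0,"ax":0,"ay":0,"az":-0.56}
    - {"x":-0.16,"y":-1,"z":0,"ax":0,"ay":0,"az":-0.63}
    - {"x":-0.16,"y":-1,"z":0,"ax":0,"ay":0,"az":-0.7}

```text
time_s: 12.22
position: [0.5262, 0.1111, 0.189]
eef_rot: [179.9, 0.1, 12.8]
ft_force: [0.4, 0.0, -0.6]
grip_width: 0.588
grasp_force: 63.9
```

>>> drive_tool:
  commands:
    - {"x":0.002,"y":-0.05,"z":0,"ax":0,"ay":0,"az":-0.02}
    - {"x":0.005,"y":-0.1,"z":0,"ax":0,"ay":0,"az":-0.04}
    - {"x":0.006,"y":-0.16,"z":0,"ax":0,"ay":0,"az":-0.05}
    - {"x":0.006,"y":-0.2,"z":-0.05,"ax":0,"ay":0,"az":-0.05}
    - {"x":0.006,"y":-0.21,"z":-0.12,"ax":0,"ay":0,"az":-0.05}
    - {"x":0.006,"y":-0.21,"z":-0.2,"ax":0,"ay":0,"az":-0.05}
    - {"x":0.006,"y":-0.21,"z":-0.28,"ax":0,"ay":0,"az":-0.05}
    - {"x":0.006,"y":-0.21,"z":-0.35,"ax":0,"ay":0,"az":-0.05}
    - {"x":0.006,"y":-0.21,"z":-0.35,"ax":0,"ay":0,"az":-0.05}
    - {"x":0.006,"y":-0.21,"z":-0.35,"ax":0,"ay":0,"az":-0.05}

```text
time_s: 13.05
position: [0.528, 0.0724, 0.1186]
eef_rot: [180.0, 0.1, 9.0]
ft_force: [-0.5, -0.1, -0.3]
grip_width: 0.591
grasp_force: 63.9
```

Run:
```python
from h import *
s=bot.state();print(s['position'],s['eef_rot'],s['q'])
c=cap('wrist','w8'); cap('top','t8')
```

```text
[0.52799019 0.07235594 0.11855248] [1.79984040e+02 8.49337440e-02 8.97807483e+00] [-32.24437203  38.4315921   34.86960873 109.54070855 -31.96287735
  42.11038858 -59.76742644]
```

View pics/w8.png

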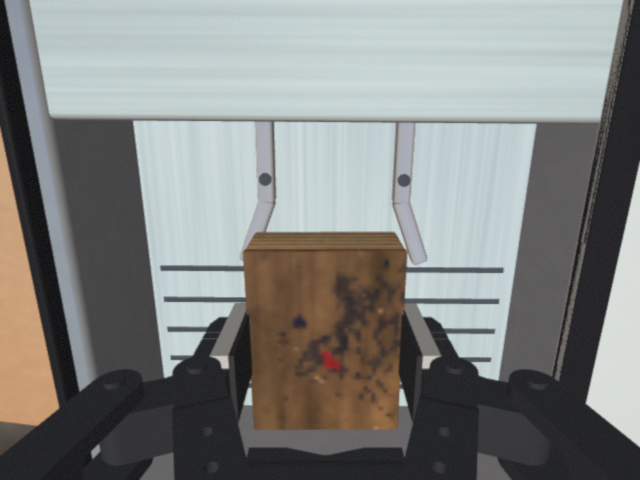

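Block held square between the fingers. Its front top edge runs from (246,249) to (405,249), and the rail screw dots are at (265,179) and (404,180).

Run:
```python
from h import *
c=load('w8'); e=np.load('eng.npy');C,S=np.cos(e[2]),np.sin(e[2])
def E(W): d=W[:2]-e[:2]; return np.array([C*d[0]+S*d[1],-S*d[0]+C*d[1]])*1000
for z in(.1225,):
  for u in[(246,249),(405,249),(251,429),(399,428)]: print(E(onz(c,u,z)))
for u in[(265,179),(404,180),(274,201),(393,203),(246,260),(420,262)]: print('rail',E(onz(c,u,.048)))
for u in[(50,119),(603,123)]: print('beam',E(onz(c,u,.09)),E(onz(c,u,.102)))
print('tcp',E(bot.state()['position']))
```

```text
[-15.76787594 121.15761183]
[-15.334934    71.06166064]
[-84.52164371 122.53482145]
[-83.60456066  68.85865265]
rail [ -5.23563275 124.90240762]
rail [-5.14602138 58.81862927]
rail [-15.83113438 120.91153768]
rail [-16.32027522  63.42781959]
rail [-46.17020681 135.82925378]
rail [-46.48104844  48.1236313 ]
beam [ 22.35095105 195.96654828] [ 22.63958805 188.49887545]
beam [22.65836121 -4.05442274] [22.92390404  3.50446801]
tcp [-48.02884129  95.19702467]
```

>>> drive_tool:
  commands:
    - {"x":0.03,"y":-0.005,"z":0,"ax":0,"ay":0,"az":-0.003}
    - {"x":0.077,"y":-0.009,"z":0,"ax":0,"ay":0,"az":-0.005}
    - {"x":0.077,"y":-0.009,"z":-0.03,"ax":0,"ay":0,"az":-0.005}
    - {"x":0.077,"y":-0.009,"z":-0.08,"ax":0,"ay":0,"az":-0.005}
    - {"x":0.077,"y":-0.009,"z":-0.13,"ax":0,"ay":0,"az":-0.005}
    - {"x":0.077,"y":-0.009,"z":-0.17,"ax":0,"ay":0,"az":-0.005}
    - {"x":0.077,"y":-0.009,"z":-0.2,"ax":0,"ay":0,"az":-0.005}
    - {"x":0.077,"y":-0.009,"z":-0.22,"ax":0,"ay":0,"az":-0.005}
    - {"x":0.077,"y":-0.009,"z":-0.22,"ax":0,"ay":0,"az":-0.005}
    - {"x":0.077,"y":-0.009,"z":-0.22,"ax":0,"ay":0,"az":-0.005}

```text
time_s: 13.98
position: [0.5436, 0.0714, 0.0747]
eef_rot: [180.0, 0.0, 8.5]
ft_force: [0.1, -0.3, -0.4]
grip_width: 0.588
grasp_force: 63.9
```

Run:
```python
from h import *
c=cap('wrist','w9'); e=np.load('eng.npy');C,S=np.cos(e[2]),np.sin(e[2])
def E(W): d=W[:2]-e[:2]; return np.array([C*d[0]+S*d[1],-S*d[0]+C*d[1]])*1000
s=bot.state();print(s['position'],s['eef_rot'],E(s['position']))
```

```text
[0.54387607 0.07138537 0.07501282] [ 1.79994886e+02 -2.14267147e-02  8.54587602e+00] [-33.52364513  91.77880409]
```

>>> drive_tool:
  commands:
    - {"x":0,"y":-0.003,"z":-0.015,"ax":0,"ay":0,"az":0}
    - {"x":0,"y":-0.003,"z":-0.03,"ax":0,"ay":0,"az":0}
    - {"x":0,"y":-0.003,"z":-0.045,"ax":0,"ay":0,"az":0}
    - {"x":0,"y":-0.003,"z":-0.058,"ax":0,"ay":0,"az":0}
    - {"x":0,"y":-0.003,"z":-0.066,"ax":0,"ay":0,"az":0}
    - {"x":0,"y":-0.003,"z":-0.072,"ax":0,"ay":0,"az":0}
    - {"x":0,"y":-0.003,"z":-0.076,"ax":0,"ay":0,"az":0}
    - {"x":0,"y":-0.003,"z":-0.076,"ax":0,"ay":0,"az":0}
    - {"x":0,"y":-0.003,"z":-0.076,"ax":0,"ay":0,"az":0}
    - {"x":0,"y":-0.003,"z":-0.076,"ax":0,"ay":0,"az":0}

```text
time_s: 14.87
position: [0.5438, 0.0708, 0.0598]
eef_rot: [-180.0, -0.0, 8.5]
ft_force: [-0.2, -0.1, -0.7]
grip_width: 0.589
grasp_force: 63.9
```

>>> drive_tool:
  commands:
    - {"x":0,"y":0,"z":-0.002,"ax":0,"ay":0,"az":0}
    - {"x":0,"y":0,"z":-0.004,"ax":0,"ay":0,"az":0}
    - {"x":0,"y":0,"z":-0.006,"ax":0,"ay":0,"az":0}
    - {"x":0,"y":0,"z":-0.006,"ax":0,"ay":0,"az":0}
    - {"x":0,"y":0,"z":-0.006,"ax":0,"ay":0,"az":0}
    - {"x":0,"y":0,"z":-0.006,"ax":0,"ay":0,"az":0}
    - {"x":0,"y":0,"z":-0.006,"ax":0,"ay":0,"az":0}
    - {"x":0,"y":0,"z":-0.006,"ax":0,"ay":0,"az":0}
    - {"x":0,"y":0,"z":-0.006,"ax":0,"ay":0,"az":0}
    - {"x":0,"y":0,"z":-0.006,"ax":0,"ay":0,"az":0}

```text
time_s: 15.7
position: [0.5438, 0.0709, 0.059]
eef_rot: [-180.0, -0.0, 8.5]
ft_force: [-2.0, -0.0, 6.0]
grip_width: 0.582
grasp_force: 64.5
```

Contact at 6 N: the block is on the bed. I'll release and lift.

>>> drive_tool:
  commands:
    - {"x":0,"y":0,"z":0.005,"ax":0,"ay":0,"az":0}
    - {"x":0,"y":0,"z":0.005,"ax":0,"ay":0,"az":0}
    - {"x":0,"y":0,"z":0.005,"ax":0,"ay":0,"az":0}
    - {"x":0,"y":0,"z":0.005,"ax":0,"ay":0,"az":0}
    - {"x":0,"y":0,"z":0.05,"ax":0,"ay":0,"az":0}
    - {"x":0,"y":0,"z":0.12,"ax":0,"ay":0,"az":0}
    - {"x":0,"y":0,"z":0.2,"ax":0,"ay":0,"az":0}
    - {"x":0,"y":0,"z":0.27,"ax":0,"ay":0,"az":0}
    - {"x":0,"y":0,"z":0.3,"ax":0,"ay":0,"az":0}
    - {"x":0,"y":0,"z":0.3,"ax":0,"ay":0,"az":0}
  jaw: -1

```text
time_s: 16.53
position: [0.5448, 0.0708, 0.1202]
eef_rot: [180.0, -0.2, 8.6]
ft_force: [-0.1, -0.7, -0.9]
grip_width: 1.001
grasp_force: 0.0
```

>>> drive_tool:
  commands:
    - {"x":-0.04,"y":-0.006,"z":0.05,"ax":0,"ay":0,"az":0}
    - {"x":-0.1,"y":-0.015,"z":0.08,"ax":0,"ay":0,"az":0}
    - {"x":-0.16,"y":-0.025,"z":0.08,"ax":0,"ay":0,"az":0}
    - {"x":-0.22,"y":-0.033,"z":0.08,"ax":0,"ay":0,"az":0}
    - {"x":-0.27,"y":-0.04,"z":0.08,"ax":0,"ay":0,"az":0}
    - {"x":-0.29,"y":-0.043,"z":0.08,"ax":0,"ay":0,"az":0}
    - {"x":-0.29,"y":-0.043,"z":0.08,"ax":0,"ay":0,"az":0}
    - {"x":-0.29,"y":-0.043,"z":0.08,"ax":0,"ay":0,"az":0}
    - {"x":-0.29,"y":-0.043,"z":0.08,"ax":0,"ay":0,"az":0}
    - {"x":-0.29,"y":-0.043,"z":0.08,"ax":0,"ay":0,"az":0}
  jaw: 1

```text
time_s: 17.37
position: [0.4864, 0.0623, 0.1345]
eef_rot: [180.0, -0.0, 8.6]
ft_force: [-0.2, 0.6, -0.2]
grip_width: -0.003
grasp_force: 0.0
```

Run:
```python
from h import *
c=cap('wrist','w10'); e=np.load('eng.npy');C,S=np.cos(e[2]),np.sin(e[2])
def E(W): d=W[:2]-e[:2]; return np.array([C*d[0]+S*d[1],-S*d[0]+C*d[1]])*1000
s=bot.state();print(s['position'],s['eef_rot'],E(s['position']),s['grip_width'])
```

```text
[0.48627047 0.06231921 0.13442101] [ 1.79984769e+02 -2.38590927e-02  8.56483271e+00] [-91.83663911  91.33705071] 0.0018070080994425366
```

View pics/w10.png

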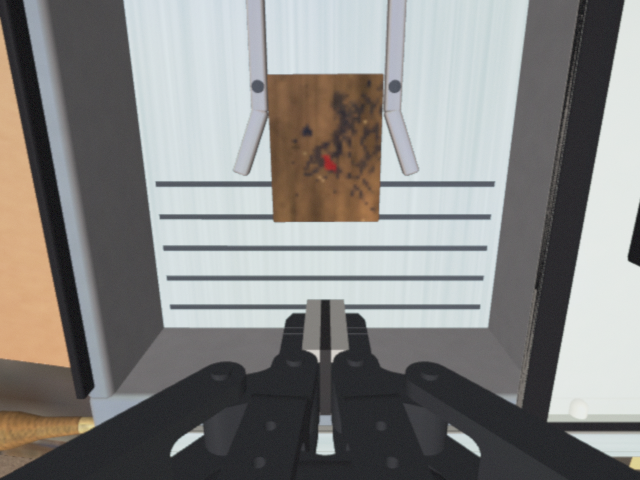

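Block lies squarely between the rails: rear top edge (273,222)-(380,222), front (268,74)-(383,74). The closed fingertips are at (325,300), with about 13 mm free behind the block.

Run:
```python
from h import *
c=load('w10'); e=np.load('eng.npy');C,S=np.cos(e[2]),np.sin(e[2])
def E(W): d=W[:2]-e[:2]; return np.array([C*d[0]+S*d[1],-S*d[0]+C*d[1]])*1000
for u in[(268,74),(383,74),(273,222),(380,222)]: print('blk',E(onz(c,u,.064)))
for u in[(258,86),(395,86)]: print('dot',E(onz(c,u,.048)))
for u in[(306,299),(345,299)]: print('tip',E(onz(c,u,.1235)))
for u in[(160,328),(492,328)]: print('wall',E(onz(c,u,.04)))
```

```text
blk [ -1.01396201 117.67211389]
blk [-0.94992933 66.72582482]
blk [-68.64182968 117.79777784]
blk [-68.56710061  65.39743381]
dot [ -5.1674997  124.70859393]
dot [-5.08370073 58.69278311]
tip [-82.34049493  99.2263817 ]
tip [-82.31870713  84.97770279]
wall [-139.72907726  190.07265503]
wall [-139.41990771   -6.71679239]
```

>>> drive_tool:
  commands:
    - {"x":0,"y":0,"z":-0.06,"ax":0,"ay":0,"az":0}
    - {"x":0,"y":0,"z":-0.12,"ax":0,"ay":0,"az":0}
    - {"x":0,"y":0,"z":-0.18,"ax":0,"ay":0,"az":0}
    - {"x":0,"y":0,"z":-0.24,"ax":0,"ay":0,"az":0}
    - {"x":0,"y":0,"z":-0.29,"ax":0,"ay":0,"az":0}
    - {"x":0,"y":0,"z":-0.33,"ax":0,"ay":0,"az":0}
    - {"x":0,"y":0,"z":-0.355,"ax":0,"ay":0,"az":0}
    - {"x":0,"y":0,"z":-0.37,"ax":0,"ay":0,"az":0}
    - {"x":0,"y":0,"z":-0.37,"ax":0,"ay":0,"az":0}
    - {"x":0,"y":0,"z":-0.37,"ax":0,"ay":0,"az":0}

```text
time_s: 18.25
position: [0.486, 0.0622, 0.0607]
eef_rot: [180.0, -0.0, 8.5]
ft_force: [0.5, 0.7, -1.4]
grip_width: -0.005
grasp_force: 0.0
```

>>> drive_tool:
  commands:
    - {"x":0.02,"y":0.003,"z":0,"ax":0,"ay":0,"az":0}
    - {"x":0.04,"y":0.006,"z":0,"ax":0,"ay":0,"az":0}
    - {"x":0.06,"y":0.009,"z":0,"ax":0,"ay":0,"az":0}
    - {"x":0.08,"y":0.012,"z":0,"ax":0,"ay":0,"az":0}
    - {"x":0.1,"y":0.015,"z":0,"ax":0,"ay":0,"az":0}
    - {"x":0.12,"y":0.018,"z":0,"ax":0,"ay":0,"az":0}
    - {"x":0.14,"y":0.021,"z":0,"ax":0,"ay":0,"az":0}
    - {"x":0.16,"y":0.024,"z":0,"ax":0,"ay":0,"az":0}
    - {"x":0.18,"y":0.027,"z":0,"ax":0,"ay":0,"az":0}
    - {"x":0.2,"y":0.03,"z":0,"ax":0,"ay":0,"az":0}

```text
time_s: 19.08
position: [0.5261, 0.0683, 0.0605]
eef_rot: [-180.0, 0.0, 8.5]
ft_force: [-0.5, -0.9, 0.2]
grip_width: 0.003
grasp_force: 0.2
```

>>> drive_tool:
  commands:
    - {"x":0.02,"y":0.003,"z":0,"ax":0,"ay":0,"az":0}
    - {"x":0.04,"y":0.006,"z":0,"ax":0,"ay":0,"az":0}
    - {"x":0.06,"y":0.009,"z":0,"ax":0,"ay":0,"az":0}
    - {"x":0.08,"y":0.012,"z":0,"ax":0,"ay":0,"az":0}
    - {"x":0.1,"y":0.015,"z":0,"ax":0,"ay":0,"az":0}
    - {"x":0.12,"y":0.018,"z":0,"ax":0,"ay":0,"az":0}
    - {"x":0.14,"y":0.021,"z":0,"ax":0,"ay":0,"az":0}
    - {"x":0.16,"y":0.024,"z":0,"ax":0,"ay":0,"az":0}
    - {"x":0.175,"y":0.026,"z":0,"ax":0,"ay":0,"az":0}
    - {"x":0.18,"y":0.027,"z":0,"ax":0,"ay":0,"az":0}

```text
time_s: 19.92
position: [0.5624, 0.0738, 0.0605]
eef_rot: [180.0, -0.0, 8.6]
ft_force: [-0.6, -0.1, 1.2]
grip_width: -0.004
grasp_force: 0.2
```

Run:
```python
from h import *
c=cap('wrist','w11'); e=np.load('eng.npy');C,S=np.cos(e[2]),np.sin(e[2])
def E(W): d=W[:2]-e[:2]; return np.array([C*d[0]+S*d[1],-S*d[0]+C*d[1]])*1000
s=bot.state();print(s['position'],s['eef_rot'],E(s['position']),s['ft_force'])
```

```text
[0.56228773 0.07376468 0.06047948] [ 1.79994109e+02 -3.36515968e-02  8.55932898e+00] [-14.96260559  91.40732305] [0.40990647 1.06416799 0.00317604]
```

>>> drive_tool:
  commands:
    - {"x":-0.025,"y":-0.004,"z":0,"ax":0,"ay":0,"az":0}
    - {"x":-0.05,"y":-0.008,"z":0,"ax":0,"ay":0,"az":0}
    - {"x":-0.05,"y":-0.008,"z":0.005,"ax":0.005,"ay":-0.035,"az":0}
    - {"x":-0.05,"y":-0.008,"z":0.005,"ax":0.011,"ay":-0.075,"az":0}
    - {"x":-0.05,"y":-0.008,"z":0.005,"ax":0.017,"ay":-0.115,"az":0}
    - {"x":-0.05,"y":-0.008,"z":0.005,"ax":0.023,"ay":-0.155,"az":0}
    - {"x":-0.05,"y":-0.008,"z":0.005,"ax":0.029,"ay":-0.195,"az":0}
    - {"x":-0.05,"y":-0.008,"z":0.005,"ax":0.033,"ay":-0.22,"az":0}
    - {"x":-0.05,"y":-0.008,"z":0.005,"ax":0.033,"ay":-0.22,"az":0}
    - {"x":-0.05,"y":-0.008,"z":0.005,"ax":0.033,"ay":-0.22,"az":0}

```text
time_s: 20.8
position: [0.5531, 0.0713, 0.0654]
eef_rot: [179.9, -19.6, 8.8]
ft_force: [0.0, -1.4, 0.9]
grip_width: -0.001
grasp_force: 0.0
```

>>> drive_tool:
  commands:
    - {"x":0.015,"y":0.002,"z":0,"ax":0,"ay":0,"az":0}
    - {"x":0.03,"y":0.0045,"z":0,"ax":0,"ay":0,"az":0}
    - {"x":0.045,"y":0.007,"z":0,"ax":0,"ay":0,"az":0}
    - {"x":0.06,"y":0.009,"z":0,"ax":0,"ay":0,"az":0}
    - {"x":0.075,"y":0.011,"z":0,"ax":0,"ay":0,"az":0}
    - {"x":0.09,"y":0.0135,"z":0,"ax":0,"ay":0,"az":0}
    - {"x":0.105,"y":0.016,"z":0,"ax":0,"ay":0,"az":0}
    - {"x":0.12,"y":0.018,"z":0,"ax":0,"ay":0,"az":0}
    - {"x":0.13,"y":0.0195,"z":0,"ax":0,"ay":0,"az":0}
    - {"x":0.135,"y":0.02,"z":0,"ax":0,"ay":0,"az":0}

```text
time_s: 21.63
position: [0.5817, 0.0765, 0.0651]
eef_rot: [180.0, -19.6, 8.6]
ft_force: [-0.3, -0.7, 2.6]
grip_width: -0.003
grasp_force: 0.8
```

```bash
cat >> h.py <<'E'
e=np.load('eng.npy');C,S=np.cos(e[2]),np.sin(e[2])
def E(W): d=W[:2]-e[:2]; return np.array([C*d[0]+S*d[1],-S*d[0]+C*d[1]])*1000
def st(): s=bot.state();print(s['position'],s['eef_rot'],E(s['position']),s['ft_force'],s['time_s'])
E
python3 -c "
from h import *
st(); c=cap('wrist','w12')
# fingertip/ block rear visibility: column profile in image
g=cv2.cvtColor(c['image'],cv2.COLOR_RGB2HSV)
for x in (290,300,345,355): print(x,[tuple(g[y,x]) for y in range(0,300,20)])" | sed 's/np.uint8(\([0-9]*\))/\1/g'
```

```text
[0.5817173  0.07652336 0.06513887] [179.99092813 -19.63163475   8.57614207] [ 4.66128133 91.26040227] [-0.33044587 -0.67694655  2.57173857] 21.6333
290 [(60, 4, 66), (105, 12, 41), (135, 13, 38), (158, 29, 35), (165, 12, 42), (100, 18, 42), (87, 17, 169), (88, 17, 175), (87, 17, 169), (90, 17, 170), (90, 15, 170), (90, 18, 169), (92, 20, 169), (88, 18, 166), (93, 18, 167)]
300 [(0, 4, 62), (160, 21, 37), (120, 12, 42), (15, 14, 36), (120, 7, 39), (135, 13, 38), (90, 15, 169), (93, 17, 175), (88, 18, 168), (90, 14, 169), (85, 18, 172), (84, 15, 169), (93, 17, 168), (90, 16, 164), (90, 15, 167)]
345 [(105, 8, 61), (138, 34, 37), (120, 14, 37), (128, 26, 40), (110, 20, 39), (144, 34, 38), (87, 17, 170), (88, 17, 176), (90, 17, 169), (88, 18, 172), (90, 18, 174), (87, 17, 168), (85, 18, 170), (90, 17, 165), (90, 17, 168)]
355 [(150, 8, 63), (165, 15, 35), (128, 28, 36), (144, 34, 37), (160, 19, 40), (165, 13, 40), (88, 18, 172), (90, 16, 175), (88, 18, 171), (87, 15, 171), (90, 15, 172), (90, 14, 168), (90, 15, 170), (87, 17, 166), (87, 17, 167)]
```

>>> drive_tool:
  commands:
    - {"x":-0.015,"y":-0.002,"z":0,"ax":0,"ay":0,"az":0}
    - {"x":-0.015,"y":-0.002,"z":-0.02,"ax":0,"ay":0,"az":0}
    - {"x":-0.01,"y":-0.001,"z":-0.02,"ax":0,"ay":0,"az":0}
    - {"x":0,"y":0,"z":-0.02,"ax":0,"ay":0,"az":0}
    - {"x":0.005,"y":0.001,"z":-0.02,"ax":0,"ay":0,"az":0}
    - {"x":0.01,"y":0.0015,"z":-0.02,"ax":0,"ay":0,"az":0}
    - {"x":0.015,"y":0.002,"z":-0.02,"ax":0,"ay":0,"az":0}
    - {"x":0.02,"y":0.003,"z":-0.02,"ax":0,"ay":0,"az":0}
    - {"x":0.025,"y":0.004,"z":-0.02,"ax":0,"ay":0,"az":0}
    - {"x":0.025,"y":0.004,"z":-0.02,"ax":0,"ay":0,"az":0}

```text
time_s: 22.52
position: [0.5867, 0.0774, 0.0612]
eef_rot: [180.0, -19.6, 8.6]
ft_force: [0.1, -0.4, 0.1]
grip_width: -0.001
grasp_force: 0.0
```

```bash
python3 -c "
from h import *
st()"
```

```text
[0.5866964  0.07736472 0.06117648] [179.99631191 -19.6392825    8.56859227] [ 9.710073   91.35568657] [ 0.08145962 -0.4273956   0.07559223] 22.5167
```

>>> drive_tool:
  commands:
    - {"x":0.001,"y":0,"z":0,"ax":0,"ay":0,"az":0}
    - {"x":0.002,"y":0,"z":0,"ax":0,"ay":0,"az":0}
    - {"x":0.003,"y":0,"z":0,"ax":0,"ay":0,"az":0}
    - {"x":0.004,"y":0.001,"z":0,"ax":0,"ay":0,"az":0}
    - {"x":0.005,"y":0.001,"z":0,"ax":0,"ay":0,"az":0}
    - {"x":0.006,"y":0.001,"z":0,"ax":0,"ay":0,"az":0}
    - {"x":0.007,"y":0.001,"z":0,"ax":0,"ay":0,"az":0}
    - {"x":0.008,"y":0.001,"z":0,"ax":0,"ay":0,"az":0}
    - {"x":0.01,"y":0.0015,"z":0,"ax":0,"ay":0,"az":0}
    - {"x":0.01,"y":0.0015,"z":0,"ax":0,"ay":0,"az":0}

```text
time_s: 23.35
position: [0.5885, 0.0775, 0.0611]
eef_rot: [-180.0, -19.6, 8.5]
ft_force: [-0.7, 0.6, 0.0]
grip_width: -0.002
grasp_force: 0.1
```

>>> drive_tool:
  commands:
    - {"x":0.001,"y":0,"z":0,"ax":0,"ay":0,"az":0}
    - {"x":0.002,"y":0,"z":0,"ax":0,"ay":0,"az":0}
    - {"x":0.003,"y":0,"z":0,"ax":0,"ay":0,"az":0}
    - {"x":0.004,"y":0.001,"z":0,"ax":0,"ay":0,"az":0}
    - {"x":0.004,"y":0.001,"z":0,"ax":0,"ay":0,"az":0}
    - {"x":0.005,"y":0.001,"z":0,"ax":0,"ay":0,"az":0}
    - {"x":0.005,"y":0.001,"z":0,"ax":0,"ay":0,"az":0}
    - {"x":0.005,"y":0.001,"z":0,"ax":0,"ay":0,"az":0}
    - {"x":0.005,"y":0.001,"z":0,"ax":0,"ay":0,"az":0}
    - {"x":0.005,"y":0.001,"z":0,"ax":0,"ay":0,"az":0}

```text
time_s: 24.18
position: [0.5894, 0.0777, 0.0611]
eef_rot: [-180.0, -19.6, 8.5]
ft_force: [-0.5, 0.1, 0.6]
grip_width: -0.0
grasp_force: 0.1
```

```bash
python3 -c "
from h import *
st()"
```

```text
[0.58944894 0.07770345 0.06114228] [-179.99384881  -19.62509383    8.54879046] [12.48243257 91.28335485] [-0.47399546  0.08812581  0.60212212] 24.1833
```

>>> drive_tool:
  commands:
    - {"x":0.001,"y":0,"z":0,"ax":0,"ay":0,"az":0}
    - {"x":0.002,"y":0,"z":0,"ax":0,"ay":0,"az":0}
    - {"x":0.003,"y":0,"z":0,"ax":0,"ay":0,"az":0}
    - {"x":0.004,"y":0.001,"z":0,"ax":0,"ay":0,"az":0}
    - {"x":0.004,"y":0.001,"z":0,"ax":0,"ay":0,"az":0}
    - {"x":0.004,"y":0.001,"z":0,"ax":0,"ay":0,"az":0}
    - {"x":0.004,"y":0.001,"z":0,"ax":0,"ay":0,"az":0}
    - {"x":0.004,"y":0.001,"z":0,"ax":0,"ay":0,"az":0}
    - {"x":0.004,"y":0.001,"z":0,"ax":0,"ay":0,"az":0}
    - {"x":0.004,"y":0.001,"z":0,"ax":0,"ay":0,"az":0}

```text
time_s: 25.02
position: [0.5903, 0.0779, 0.0611]
eef_rot: [-180.0, -19.6, 8.5]
ft_force: [0.2, 0.6, -0.5]
grip_width: 0.003
grasp_force: 0.0
```

```bash
python3 -c "
from h import *
st()"
```

```text
[0.59026488 0.07788214 0.06112565] [-179.99499175  -19.62449574    8.54854723] [13.31582858 91.33933963] [ 0.16260697  0.57041855 -0.50791298] 25.0167
```

>>> drive_tool:
  commands:
    - {"x":0.001,"y":0,"z":0,"ax":0,"ay":0,"az":0}
    - {"x":0.002,"y":0,"z":0,"ax":0,"ay":0,"az":0}
    - {"x":0.003,"y":0,"z":0,"ax":0,"ay":0,"az":0}
    - {"x":0.003,"y":0,"z":0,"ax":0,"ay":0,"az":0}
    - {"x":0.003,"y":0,"z":0,"ax":0,"ay":0,"az":0}
    - {"x":0.003,"y":0,"z":0,"ax":0,"ay":0,"az":0}
    - {"x":0.003,"y":0,"z":0,"ax":0,"ay":0,"az":0}
    - {"x":0.003,"y":0,"z":0,"ax":0,"ay":0,"az":0}
    - {"x":0.003,"y":0,"z":0,"ax":0,"ay":0,"az":0}
    - {"x":0.003,"y":0,"z":0,"ax":0,"ay":0,"az":0}

```text
time_s: 25.85
position: [0.5908, 0.0779, 0.0611]
eef_rot: [-180.0, -19.6, 8.5]
ft_force: [0.1, 0.2, -0.7]
grip_width: -0.001
grasp_force: 0.2
```

```bash
python3 -c "
from h import *
st();print(bot.state()['moment'],bot.state()['joint_efforts'])"
```

```text
[0.59083165 0.07789103 0.06112054] [-179.99412568  -19.62215807    8.54919461] [13.87767262 91.26425874] [ 0.0791336   0.21990554 -0.73567224] 25.85
[-0.07019558  0.37247202  0.01813688] [ 2.71551905e-02 -4.09988201e+01  3.56162220e+00 -8.57937098e+00
 -1.80006023e-01 -4.18414911e-01 -5.55680017e-04]
```

```bash
python3 -c "
from h import *
for n,f in(('wrist','w13'),('top','t13'),('scene','s13')):
    c=cap(n,f);h=cv2.cvtColor(c['image'],cv2.COLOR_RGB2HSV)
    # project where the block top should show, x 72..92 true(+2.5), and list brown pixels nearby
    W=lambda x,y,z:[e[0]+(C*x-S*y)/1000,e[1]+(S*x+C*y)/1000,z/1000]
    q=proj(c,[W(x,y,64) for x in(74,94.5) for y in(66,118)]);print(f,q.round(0).tolist())
    x0,y0=np.maximum(q.min(0)-12,0).astype(int);x1,y1=np.minimum(q.max(0)+12,[639,479]).astype(int)
    if x1>x0 and y1>y0:
        r=h[y0:y1,x0:x1];m=(r[...,0]>5)&(r[...,0]<22)&(r[...,1]>70)&(r[...,2]>40)
        ys,xs=np.nonzero(m);print(m.sum(),(x0,y0,x1,y1),(xs.min()+x0,xs.max()+x0,ys.min()+y0,ys.max()+y0) if m.sum() else '')
        if m.sum():
            for y in range(y0,y1,2 if n=='wrist' else 1): print(y,''.join('#' if v else '.' for v in m[y-y0,::(3 if n=='wrist' else 1)]))
"
```

```text
w13 [[401.0, 163.0], [251.0, 163.0], [400.0, 105.0], [251.0, 105.0]]
0 (np.int64(238), np.int64(92), np.int64(412), np.int64(175)) 
t13 [[327.0, 210.0], [308.0, 213.0], [326.0, 203.0], [307.0, 205.0]]
47 (np.int64(295), np.int64(190), np.int64(339), np.int64(224)) (np.int64(299), np.int64(332), np.int64(196), np.int64(205))
190 ............................................
191 ............................................
192 ............................................
193 ............................................
194 ............................................
195 ............................................
196 ..................................###.......
197 ..................................####......
198 .................................#####......
199 .................................#####......
200 .....###..........................####......
201 ....#####..........................##.......
202 ....#####...................................
203 ....#####...................................
204 ....#####...................................
205 ......#............................
[... 2101 characters left out ...]
 ...............##......................
239 ..............####.....................
240 ..............###.....................#
241 ........###...##......................#
242 ........#.#...##.....................##
243 ......##..##.##......................##
244 ......#####.........................###
245 .......####.........................###
246 .......####........................####
247 ...................................####
248 .........#........................#####
249 ..................................####.
250 .................................####..
251 ...................................##..
252 .......................................
253 .......................................
```

>>> drive_tool:
  commands:
    - {"x":0.001,"y":0,"z":0,"ax":0,"ay":0,"az":0}
    - {"x":0.002,"y":0,"z":0,"ax":0,"ay":0,"az":0}
    - {"x":0.003,"y":0,"z":0,"ax":0,"ay":0,"az":0}
    - {"x":0.003,"y":0.001,"z":0,"ax":0,"ay":0,"az":0}
    - {"x":0.003,"y":0.001,"z":0,"ax":0,"ay":0,"az":0}
    - {"x":0.003,"y":0.001,"z":0,"ax":0,"ay":0,"az":0}
    - {"x":0.003,"y":0.001,"z":0,"ax":0,"ay":0,"az":0}
    - {"x":0.003,"y":0.001,"z":0,"ax":0,"ay":0,"az":0}
    - {"x":0.003,"y":0.001,"z":0,"ax":0,"ay":0,"az":0}
    - {"x":0.003,"y":0.001,"z":0,"ax":0,"ay":0,"az":0}

```text
time_s: 26.83
position: [0.5914, 0.0781, 0.0611]
eef_rot: [-180.0, -19.6, 8.6]
ft_force: [-0.0, 0.4, -0.0]
grip_width: -0.002
grasp_force: 0.0
```

```bash
python3 -c "
from h import *
st();print(bot.state()['moment'])"
```

```text
[0.59144994 0.07812954 0.06113167] [-179.99328016  -19.62411647    8.55454106] [14.524457   91.40864843] [-0.0060375   0.42867619 -0.0193778 ] 26.8333
[-0.04102653  0.34368901 -0.02286518]
```

>>> drive_tool:
  commands:
    - {"x":0.001,"y":0,"z":0,"ax":0,"ay":0,"az":0}
    - {"x":0.002,"y":0,"z":0,"ax":0,"ay":0,"az":0}
    - {"x":0.003,"y":0,"z":0,"ax":0,"ay":0,"az":0}
    - {"x":0.003,"y":0,"z":0,"ax":0,"ay":0,"az":0}
    - {"x":0.003,"y":0,"z":0,"ax":0,"ay":0,"az":0}
    - {"x":0.003,"y":0,"z":0,"ax":0,"ay":0,"az":0}
    - {"x":0.003,"y":0,"z":0,"ax":0,"ay":0,"az":0}
    - {"x":0.003,"y":0,"z":0,"ax":0,"ay":0,"az":0}
    - {"x":0.003,"y":0,"z":0,"ax":0,"ay":0,"az":0}
    - {"x":0.003,"y":0,"z":0,"ax":0,"ay":0,"az":0}

```text
time_s: 27.67
position: [0.592, 0.0781, 0.0611]
eef_rot: [-180.0, -19.6, 8.6]
ft_force: [-0.7, -0.1, -0.2]
grip_width: 0.001
grasp_force: 0.2
```

>>> drive_tool:
  commands:
    - {"x":0.001,"y":0,"z":0,"ax":0,"ay":0,"az":0}
    - {"x":0.002,"y":0,"z":0,"ax":0,"ay":0,"az":0}
    - {"x":0.003,"y":0,"z":0,"ax":0,"ay":0,"az":0}
    - {"x":0.003,"y":0.001,"z":0,"ax":0,"ay":0,"az":0}
    - {"x":0.003,"y":0.001,"z":0,"ax":0,"ay":0,"az":0}
    - {"x":0.003,"y":0.001,"z":0,"ax":0,"ay":0,"az":0}
    - {"x":0.003,"y":0.001,"z":0,"ax":0,"ay":0,"az":0}
    - {"x":0.003,"y":0.001,"z":0,"ax":0,"ay":0,"az":0}
    - {"x":0.003,"y":0.001,"z":0,"ax":0,"ay":0,"az":0}
    - {"x":0.003,"y":0.001,"z":0,"ax":0,"ay":0,"az":0}

```text
time_s: 28.5
position: [0.5927, 0.0783, 0.0612]
eef_rot: [-180.0, -19.6, 8.5]
ft_force: [0.6, -0.6, 0.4]
grip_width: 0.0
grasp_force: 0.0
```

>>> drive_tool:
  commands:
    - {"x":0.001,"y":0,"z":0,"ax":0,"ay":0,"az":0}
    - {"x":0.002,"y":0,"z":0,"ax":0,"ay":0,"az":0}
    - {"x":0.003,"y":0,"z":0,"ax":0,"ay":0,"az":0}
    - {"x":0.003,"y":0,"z":0,"ax":0,"ay":0,"az":0}
    - {"x":0.003,"y":0,"z":0,"ax":0,"ay":0,"az":0}
    - {"x":0.003,"y":0,"z":0,"ax":0,"ay":0,"az":0}
    - {"x":0.003,"y":0,"z":0,"ax":0,"ay":0,"az":0}
    - {"x":0.003,"y":0,"z":0,"ax":0,"ay":0,"az":0}
    - {"x":0.003,"y":0,"z":0,"ax":0,"ay":0,"az":0}
    - {"x":0.003,"y":0,"z":0,"ax":0,"ay":0,"az":0}

```text
time_s: 29.33
position: [0.5932, 0.0783, 0.0611]
eef_rot: [-180.0, -19.6, 8.5]
ft_force: [-0.4, -0.6, -0.0]
grip_width: 0.002
grasp_force: 0.2
```

```bash
python3 -c "
from h import *
st();print(bot.state()['moment'])"
```

```text
[0.59319103 0.07830068 0.06110315] [-179.99188702  -19.61781835    8.5498675 ] [16.27170455 91.32024995] [-0.36203542 -0.63629148 -0.04855226] 29.3333
[-0.07274049  0.41865269  0.01454963]
```

>>> drive_tool:
  commands:
    - {"x":0.001,"y":0,"z":0,"ax":0,"ay":0,"az":0}
    - {"x":0.002,"y":0,"z":0,"ax":0,"ay":0,"az":0}
    - {"x":0.003,"y":0,"z":0,"ax":0,"ay":0,"az":0}
    - {"x":0.003,"y":0.001,"z":0,"ax":0,"ay":0,"az":0}
    - {"x":0.003,"y":0.001,"z":0,"ax":0,"ay":0,"az":0}
    - {"x":0.003,"y":0.001,"z":0,"ax":0,"ay":0,"az":0}
    - {"x":0.003,"y":0.001,"z":0,"ax":0,"ay":0,"az":0}
    - {"x":0.003,"y":0.001,"z":0,"ax":0,"ay":0,"az":0}
    - {"x":0.003,"y":0.001,"z":0,"ax":0,"ay":0,"az":0}
    - {"x":0.003,"y":0.001,"z":0,"ax":0,"ay":0,"az":0}

```text
time_s: 30.17
position: [0.5935, 0.0785, 0.061]
eef_rot: [-180.0, -19.6, 8.5]
ft_force: [-3.2, -0.0, 1.8]
grip_width: 0.001
grasp_force: 1.5
```

```bash
python3 -c "
from h import *
st();print(bot.state()['moment'])"
```

```text
[0.5935344  0.07846535 0.06101426] [-179.98691969  -19.59291155    8.54927397] [16.63566274 91.43229369] [-3.18480226 -0.04549086  1.82494648] 30.1667
[-0.10853679  0.83575173 -0.00750443]
```

Contact at 3 N: the block is against the stop. I'll back out straight, lift and straighten the tool, then go to the window's other side.

>>> drive_tool:
  commands:
    - {"x":-0.02,"y":-0.003,"z":0,"ax":0,"ay":0,"az":0}
    - {"x":-0.07,"y":-0.01,"z":0,"ax":0,"ay":0,"az":0}
    - {"x":-0.15,"y":-0.022,"z":0.02,"ax":0,"ay":0,"az":0}
    - {"x":-0.15,"y":-0.022,"z":0.12,"ax":-0.005,"ay":0.035,"az":0}
    - {"x":-0.15,"y":-0.022,"z":0.25,"ax":-0.011,"ay":0.075,"az":0}
    - {"x":-0.15,"y":-0.022,"z":0.4,"ax":-0.017,"ay":0.115,"az":0}
    - {"x":-0.15,"y":-0.022,"z":0.55,"ax":-0.023,"ay":0.155,"az":0}
    - {"x":-0.15,"y":-0.022,"z":0.65,"ax":-0.029,"ay":0.195,"az":0}
    - {"x":-0.15,"y":-0.022,"z":0.7,"ax":-0.033,"ay":0.22,"az":0}
    - {"x":-0.15,"y":-0.022,"z":0.7,"ax":-0.033,"ay":0.22,"az":0}

```text
time_s: 31.0
position: [0.5699, 0.0738, 0.2073]
eef_rot: [179.8, -0.4, 8.7]
ft_force: [0.7, -0.7, 0.6]
grip_width: 0.0
grasp_force: 0.0
```

```bash
python3 -c "
from h import *
st(); c=cap('wrist','w14')"
```

```text
[0.56988543 0.07383533 0.20733715] [179.77558649  -0.35520152   8.7383633 ] [-7.43809836 90.35286847] [ 0.73078494 -0.67418194  0.61118663] 31.0
```

>>> drive_tool:
  commands:
    - {"x":0.01,"y":-0.07,"z":0,"ax":0,"ay":0,"az":0}
    - {"x":0.03,"y":-0.2,"z":0,"ax":0,"ay":0,"az":0}
    - {"x":0.05,"y":-0.35,"z":0,"ax":0,"ay":0,"az":0}
    - {"x":0.07,"y":-0.5,"z":0,"ax":0,"ay":0,"az":0}
    - {"x":0.09,"y":-0.65,"z":0,"ax":0,"ay":0,"az":0}
    - {"x":0.1,"y":-0.725,"z":0,"ax":0,"ay":0,"az":0}
    - {"x":0.1,"y":-0.725,"z":0,"ax":0,"ay":0,"az":0}
    - {"x":0.1,"y":-0.725,"z":0,"ax":0,"ay":0,"az":0}
    - {"x":0.1,"y":-0.725,"z":0,"ax":0,"ay":0,"az":0}
    - {"x":0.1,"y":-0.725,"z":0,"ax":0,"ay":0,"az":0}

```text
time_s: 31.88
position: [0.5838, -0.0685, 0.2003]
eef_rot: [-179.9, 0.4, 8.7]
ft_force: [-0.1, -0.2, 0.0]
grip_width: 0.001
grasp_force: 0.0
```

```bash
python3 -c "
from h import *
st(); c=cap('wrist','w15')
# handle: black pixels inside the white sheet
g=cv2.cvtColor(c['image'],cv2.COLOR_RGB2GRAY); W=lambda x,y,z:[e[0]+(C*x-S*y)/1000,e[1]+(S*x+C*y)/1000,z/1000]
print('predicted handle ends',proj(c,[W(-65,-24,146),W(32,-24,146)]).round())
for v in range(20,300,30): print(v,[int(u) for u in np.nonzero(g[v]<60)[0][::6]])"
```

```text
[ 0.58377661 -0.0684565   0.20025355] [-179.85921588    0.43899817    8.72794212] [-14.75648709 -52.42797158] [-0.10038709 -0.16244837  0.00443465] 31.8833
predicted handle ends [[270. 370.]
 [263. 178.]]
20 [20, 55, 77, 101, 157, 197, 203, 209, 215, 596, 602, 608, 614, 620]
50 [0, 6, 12, 18, 24, 30, 36, 42, 48, 54, 60, 66, 72, 78, 84, 90, 96, 102, 108, 119, 126, 132, 201, 207, 213, 219, 593, 599, 605, 611]
80 [0, 6, 12, 18, 24, 30, 36, 42, 48, 54, 60, 66, 72, 78, 84, 90, 96, 102, 108, 114, 125, 131, 137, 205, 211, 217, 223, 590, 596, 602, 608]
110 [204, 210, 216, 222, 583, 589, 595, 601]
140 [206, 212, 218, 224, 577, 583, 589, 595]
170 [209, 215, 221, 227, 268, 274, 280, 286, 292, 298, 573, 579, 585, 591]
200 [211, 217, 223, 229, 269, 275, 281, 287, 293, 299, 569, 575, 581]
230 [213, 219, 225, 231, 270, 276, 282, 288, 294, 300, 565, 571, 577]
260 [216, 222, 228, 234, 272, 278, 284, 290, 296, 554, 560, 566, 572]
290 [0, 220, 226, 232, 270, 276, 282, 288, 294, 300, 553, 559, 565]
```

>>> drive_tool:
  commands:
    - {"x":0.003,"y":-0.02,"z":0,"ax":0,"ay":0,"az":0}
    - {"x":0.003,"y":-0.02,"z":-0.06,"ax":0,"ay":0,"az":0}
    - {"x":0.003,"y":-0.02,"z":-0.13,"ax":0,"ay":0,"az":0}
    - {"x":0.003,"y":-0.02,"z":-0.2,"ax":0,"ay":0,"az":0}
    - {"x":0.003,"y":-0.02,"z":-0.25,"ax":0,"ay":0,"az":0}
    - {"x":0.003,"y":-0.02,"z":-0.28,"ax":0,"ay":0,"az":0}
    - {"x":0.003,"y":-0.02,"z":-0.3,"ax":0,"ay":0,"az":0}
    - {"x":0.003,"y":-0.02,"z":-0.3,"ax":0,"ay":0,"az":0}
    - {"x":0.003,"y":-0.02,"z":-0.3,"ax":0,"ay":0,"az":0}
    - {"x":0.003,"y":-0.02,"z":-0.3,"ax":0,"ay":0,"az":0}

```text
time_s: 32.77
position: [0.5849, -0.0752, 0.1418]
eef_rot: [180.0, 0.3, 8.5]
ft_force: [0.1, 0.7, -0.3]
grip_width: -0.002
grasp_force: 0.0
```

>>> drive_tool:
  commands:
    - {"x":-0.007,"y":0.05,"z":0,"ax":0,"ay":0,"az":0}
    - {"x":-0.017,"y":0.115,"z":0,"ax":0,"ay":0,"az":0}
    - {"x":-0.028,"y":0.185,"z":0,"ax":0,"ay":0,"az":0}
    - {"x":-0.039,"y":0.26,"z":0,"ax":0,"ay":0,"az":0}
    - {"x":-0.05,"y":0.335,"z":0,"ax":0,"ay":0,"az":0}
    - {"x":-0.062,"y":0.41,"z":0,"ax":0,"ay":0,"az":0}
    - {"x":-0.073,"y":0.485,"z":0,"ax":0,"ay":0,"az":0}
    - {"x":-0.084,"y":0.56,"z":0,"ax":0,"ay":0,"az":0}
    - {"x":-0.095,"y":0.63,"z":0,"ax":0,"ay":0,"az":0}
    - {"x":-0.104,"y":0.69,"z":0,"ax":0,"ay":0,"az":0}

```text
time_s: 33.6
position: [0.5638, 0.0639, 0.142]
eef_rot: [180.0, 0.3, 8.6]
ft_force: [0.9, -1.9, 1.7]
grip_width: 0.003
grasp_force: 1.0
```

>>> drive_tool:
  commands:
    - {"x":-0.004,"y":0.03,"z":0,"ax":0,"ay":0,"az":0}
    - {"x":-0.008,"y":0.055,"z":0,"ax":0,"ay":0,"az":0}
    - {"x":-0.012,"y":0.08,"z":0,"ax":0,"ay":0,"az":0}
    - {"x":-0.016,"y":0.105,"z":0,"ax":0,"ay":0,"az":0}
    - {"x":-0.02,"y":0.13,"z":0,"ax":0,"ay":0,"az":0}
    - {"x":-0.023,"y":0.155,"z":0,"ax":0,"ay":0,"az":0}
    - {"x":-0.027,"y":0.18,"z":0,"ax":0,"ay":0,"az":0}
    - {"x":-0.03,"y":0.2,"z":0,"ax":0,"ay":0,"az":0}
    - {"x":-0.031,"y":0.21,"z":0,"ax":0,"ay":0,"az":0}
    - {"x":-0.031,"y":0.21,"z":0,"ax":0,"ay":0,"az":0}

```text
time_s: 34.43
position: [0.5574, 0.1047, 0.1411]
eef_rot: [179.9, 0.4, 8.5]
ft_force: [0.5, -2.4, 0.7]
grip_width: 0.004
grasp_force: 1.3
```

```bash
python3 -c "
from h import *
st(); c=cap('wrist','w16')"
```

```text
[0.55739574 0.10469946 0.14110583] [179.94513854   0.4016298    8.54051284] [-15.22293841 122.72544055] [ 0.50711254 -2.41028992  0.69204226] 34.4333
```

>>> drive_tool:
  commands:
    - {"x":-0.001,"y":0.01,"z":0,"ax":0,"ay":0,"az":0}
    - {"x":-0.003,"y":0.018,"z":0,"ax":0,"ay":0,"az":0}
    - {"x":-0.004,"y":0.026,"z":0,"ax":0,"ay":0,"az":0}
    - {"x":-0.005,"y":0.034,"z":0,"ax":0,"ay":0,"az":0}
    - {"x":-0.006,"y":0.042,"z":0,"ax":0,"ay":0,"az":0}
    - {"x":-0.008,"y":0.05,"z":0,"ax":0,"ay":0,"az":0}
    - {"x":-0.009,"y":0.057,"z":0,"ax":0,"ay":0,"az":0}
    - {"x":-0.01,"y":0.063,"z":0,"ax":0,"ay":0,"az":0}
    - {"x":-0.01,"y":0.066,"z":0,"ax":0,"ay":0,"az":0}
    - {"x":-0.01,"y":0.066,"z":0,"ax":0,"ay":0,"az":0}

```text
time_s: 35.32
position: [0.5556, 0.1164, 0.1411]
eef_rot: [179.8, 0.4, 8.5]
ft_force: [1.8, -5.5, 0.0]
grip_width: -0.001
grasp_force: 2.9
```

```bash
python3 -c "
from h import *
st()"
```

```text
[0.55560154 0.11644067 0.14111261] [179.83143379   0.38691483   8.48169134] [-15.25990533 134.60288524] [ 1.79600877 -5.45971419  0.02209975] 35.3167
```

>>> drive_tool:
  commands:
    - {"x":-0.001,"y":0.005,"z":0,"ax":0,"ay":0,"az":0}
    - {"x":-0.001,"y":0.01,"z":0,"ax":0,"ay":0,"az":0}
    - {"x":-0.002,"y":0.015,"z":0,"ax":0,"ay":0,"az":0}
    - {"x":-0.003,"y":0.02,"z":0,"ax":0,"ay":0,"az":0}
    - {"x":-0.004,"y":0.024,"z":0,"ax":0,"ay":0,"az":0}
    - {"x":-0.004,"y":0.028,"z":0,"ax":0,"ay":0,"az":0}
    - {"x":-0.005,"y":0.03,"z":0,"ax":0,"ay":0,"az":0}
    - {"x":-0.005,"y":0.03,"z":0,"ax":0,"ay":0,"az":0}
    - {"x":-0.005,"y":0.03,"z":0,"ax":0,"ay":0,"az":0}
    - {"x":-0.005,"y":0.03,"z":0,"ax":0,"ay":0,"az":0}

```text
time_s: 36.15
position: [0.5555, 0.1166, 0.1413]
eef_rot: [179.3, 0.3, 8.2]
ft_force: [3.8, -13.2, -3.3]
grip_width: -0.0
grasp_force: 6.8
```

```bash
python3 -c "
from h import *
st()"
```

```text
[0.55551075 0.11663947 0.14128768] [179.30610621   0.29102508   8.23271656] [-15.32027365 134.81294072] [  3.82160153 -13.24187713  -3.28788167] 36.15
```

```bash
python3 -c "
from h import *
def runs(f,v,z=.114,th=70):
    c=load(f);g=cv2.cvtColor(c['image'],cv2.COLOR_RGB2GRAY)[v]<th
    d=np.flatnonzero(np.diff(np.r_[0,g.astype(int),0]));
    return [(int(a),int(b),E(onz(c,(a,v),z)).round(1).tolist(),E(onz(c,(b,v),z)).round(1).tolist()) for a,b in zip(d[::2],d[1::2]) if b-a>6]
cap('wrist','w17')
for f,vs in(('w4',(160,200,240)),('w15',(150,)),('w17',(100,150,200,250))):
    for v in vs: print(f,v); [print('   ',r) for r in runs(f,v)]
"
```

```text
w4 160
    (0, 8, [6.1, 450.5], [6.2, 444.9])
    (408, 423, [11.0, 166.0], [11.2, 155.6])
    (452, 486, [11.5, 135.4], [11.9, 111.8])
w4 200
    (405, 420, [-17.3, 166.1], [-17.1, 155.3])
    (448, 481, [-16.8, 135.3], [-16.4, 111.7])
w4 240
    (402, 417, [-47.2, 166.1], [-47.0, 155.1])
    (444, 476, [-46.7, 135.2], [-46.3, 111.7])
w15 150
    (207, 229, [40.7, 8.2], [40.8, -2.9])
    (573, 596, [41.5, -175.1], [41.6, -186.6])
w17 100
    (148, 191, [63.6, 197.3], [63.5, 182.2])
w17 150
    (154, 196, [46.3, 197.4], [46.2, 182.1])
w17 200
    (161, 201, [27.8, 197.0], [27.7, 182.0])
    (246, 296, [27.6, 165.1], [27.5, 146.2])
w17 250
    (167, 205, [8.0, 197.1], [7.9, 182.3])
    (247, 297, [7.7, 165.9], [7.6, 146.3])
```

The frame edge has moved 185 mm from fully open, so the window is shut against its end. I'll back off, lift clear and check.

>>> drive_tool:
  commands:
    - {"x":0.009,"y":-0.06,"z":0,"ax":0,"ay":0,"az":0}
    - {"x":0.019,"y":-0.13,"z":0,"ax":0,"ay":0,"az":0}
    - {"x":0.019,"y":-0.13,"z":0.05,"ax":0,"ay":0,"az":0}
    - {"x":0.019,"y":-0.13,"z":0.15,"ax":0,"ay":0,"az":0}
    - {"x":0.019,"y":-0.13,"z":0.27,"ax":0,"ay":0,"az":0}
    - {"x":0.019,"y":-0.13,"z":0.4,"ax":0,"ay":0,"az":0}
    - {"x":0.019,"y":-0.13,"z":0.5,"ax":0,"ay":0,"az":0}
    - {"x":0.019,"y":-0.13,"z":0.55,"ax":0,"ay":0,"az":0}
    - {"x":0.019,"y":-0.13,"z":0.55,"ax":0,"ay":0,"az":0}
    - {"x":0.019,"y":-0.13,"z":0.55,"ax":0,"ay":0,"az":0}

```text
time_s: 37.03
position: [0.5576, 0.0996, 0.2509]
eef_rot: [-179.9, 0.4, 8.6]
ft_force: [0.0, 0.3, -0.5]
grip_width: 0.003
grasp_force: 0.0
```

```bash
python3 -c "
from h import *
c=cap('wrist','w18');st()
g=cv2.cvtColor(c['image'],cv2.COLOR_RGB2GRAY)
for v in(100,150,200,250):
    m=g[v]<70;d=np.flatnonzero(np.diff(np.r_[0,m.astype(int),0]))
    print(v,[(E(onz(c,(a,v),.114)).round(1).tolist(),E(onz(c,(b,v),.114)).round(1).tolist()) for a,b in zip(d[::2],d[1::2]) if b-a>6])
# brown block pixels in view
h=cv2.cvtColor(c['image'],cv2.COLOR_RGB2HSV);W=lambda x,y,z:[e[0]+(C*x-S*y)/1000,e[1]+(S*x+C*y)/1000,z/1000]
q=proj(c,[W(x,y,64) for x in(26.5,94.5) for y in(66,118)]).round();print(q.tolist())
"
```

```text
[0.55721815 0.09952276 0.25001024] [-179.88941944    0.54253543    8.61708735] [-16.16463882 117.63201725] [-0.71852961  0.83812578 -0.52356866] 37.0833
100 [([64.4, 197.5], [64.4, 182.0]), ([64.9, 9.4], [64.9, -1.3])]
150 [([35.0, 197.1], [35.1, 182.2]), ([35.1, 163.7], [35.2, 147.0]), ([35.6, 9.2], [35.6, -1.9])]
200 [([3.6, 197.3], [3.6, 182.5]), ([3.7, 165.2], [3.7, 146.6]), ([4.2, 9.7], [4.2, -1.8])]
250 [([-30.2, 196.8], [-30.2, 182.1]), ([-30.1, 165.5], [-30.1, 146.2]), ([-29.6, 9.5], [-29.6, -1.8])]
[[397.0, 156.0], [327.0, 156.0], [403.0, 56.0], [327.0, 55.0]]
```

```bash
python3 -c "
from h import *
W=lambda x,y,z:[e[0]+(C*x-S*y)/1000,e[1]+(S*x+C*y)/1000,z/1000]
for n in('w14',):
    c=load(n);h=cv2.cvtColor(c['image'],cv2.COLOR_RGB2HSV).astype(int)
    print(n,proj(c,[W(94.5,92,64)]).round())
    for y in range(50,136,4):
        p=proj(c,[W(x,y,64) for x in range(66,112,4)]).round().astype(int)
        print(y,' '.join('%3d/%3d/%3d'%tuple(h[v,u]) if 0<=u<640 and 0<=v<480 else '-' for u,v in p))
cap('scene','s18')
for n in('s5','s18'):
    c=load(n);im=c['image'].astype(int)
    for y in(75,92,110):
        print(n,y,[(x,*map(int,im[v,u])) for x in range(0,36,3) for u,v in [proj(c,[W(x,y,64)])[0].round().astype(int)]])
"
```

```text
w14 [[324.  66.]]
50  94/ 18/213  94/ 18/212  95/ 16/193  97/ 22/209  98/ 23/210  99/ 21/207  98/ 20/207  98/ 22/207  11/ 36/ 77  21/175/208  21/172/210 170/  7/113
54  94/ 18/213  96/ 18/212  87/ 13/183  98/ 19/210  98/ 22/212  95/ 22/211 100/ 22/212 100/ 22/211  18/137/ 99  21/171/210  20/165/213   0/  2/113
58  96/ 19/213  96/ 19/213  20/  5/148 120/  5/155 110/ 10/158 110/  5/146 143/  7/151 140/  5/156 105/ 22/ 70  19/175/125  19/168/165 160/  7/113
62  95/ 20/213  96/ 19/212 115/ 10/158 113/ 24/173 116/ 23/175 116/ 24/159 114/ 26/147 116/ 24/173 120/ 19/ 67 112/ 36/ 79 109/ 41/ 87 165/  5/112
66  96/ 19/213  96/ 19/212  30/  8/ 99 126/ 31/ 41   0/  7/ 39 120/ 12/ 43 135/ 24/ 43 128/ 22/ 47 140/ 17/ 45 120/ 17/ 46 113/ 39/ 86 150/  5/112
70  94/ 19/214  94/ 19/210  30/  5/ 98 105/ 12/ 43 120/ 23/ 44 120/ 23/ 44 125/ 33/ 46 128/ 23/ 45 128/ 21/ 48 130/ 17/ 46 112/ 33/ 85   0/  2/109
74  94/ 19/214  96/ 18/210  30/  5/ 98 135/ 23/ 44 128/ 25/ 41 105/ 12/ 43 150/ 19/ 40 120/ 17/ 46  90/  6/ 44 126/ 27/ 48 110/ 45/ 85 150/  2/107
78  94/ 19/213  97/ 21/211  23/ 10/ 99 135/ 33/ 47 14
[... 2909 characters left out ...]
, 91, 85)]
s18 75 [(0, 227, 230, 215), (3, 223, 227, 210), (6, 219, 222, 203), (9, 228, 231, 217), (12, 225, 228, 212), (15, 222, 226, 207), (18, 229, 232, 221), (21, 228, 231, 219), (24, 220, 224, 206), (27, 212, 211, 189), (30, 210, 206, 183), (33, 205, 207, 185)]
s18 92 [(0, 22, 21, 23), (3, 22, 21, 23), (6, 24, 22, 25), (9, 21, 21, 24), (12, 18, 18, 19), (15, 22, 23, 23), (18, 21, 20, 21), (21, 18, 14, 17), (24, 21, 22, 22), (27, 21, 22, 23), (30, 21, 21, 21), (33, 21, 18, 21)]
s18 110 [(0, 9, 7, 9), (3, 18, 18, 16), (6, 10, 12, 11), (9, 14, 13, 13), (12, 10, 13, 8), (15, 12, 13, 11), (18, 17, 18, 18), (21, 12, 11, 12), (24, 14, 15, 15), (27, 7, 4, 8), (30, 14, 15, 15), (33, 13, 15, 16)]
```

>>> drive_tool:
  commands:
    - {"x":-0.04,"y":-0.03,"z":0,"ax":0.008,"ay":-0.055,"az":0}
    - {"x":-0.08,"y":-0.06,"z":0,"ax":0.017,"ay":-0.11,"az":0}
    - {"x":-0.12,"y":-0.1,"z":0,"ax":0.025,"ay":-0.165,"az":0}
    - {"x":-0.17,"y":-0.13,"z":0,"ax":0.033,"ay":-0.22,"az":0}
    - {"x":-0.21,"y":-0.16,"z":0,"ax":0.041,"ay":-0.275,"az":0}
    - {"x":-0.25,"y":-0.16,"z":0,"ax":0.05,"ay":-0.33,"az":0}
    - {"x":-0.25,"y":-0.16,"z":0,"ax":0.058,"ay":-0.385,"az":0}
    - {"x":-0.25,"y":-0.16,"z":0,"ax":0.058,"ay":-0.385,"az":0}
    - {"x":-0.25,"y":-0.16,"z":0,"ax":0.058,"ay":-0.385,"az":0}
    - {"x":-0.25,"y":-0.16,"z":0,"ax":0.058,"ay":-0.385,"az":0}

```text
time_s: 37.97
position: [0.5074, 0.0653, 0.2502]
eef_rot: [-179.9, -34.5, 8.4]
ft_force: [-0.2, 0.3, 0.1]
grip_width: 0.0
grasp_force: 0.0
```

```bash
python3 -c "
from h import *
W=lambda x,y,z:[e[0]+(C*x-S*y)/1000,e[1]+(S*x+C*y)/1000,z/1000]
c=cap('wrist','w19');st();R,t,K=P(c);o=-R.T@t;print('cam',E(o),o[2])
h=cv2.cvtColor(c['image'],cv2.COLOR_RGB2HSV).astype(int)
print(proj(c,[W(22.5,92,90),W(26.5,92,64),W(26.5,92,40),W(-16,92,48),W(-5,125,48),W(-5,59,48)]).round().tolist())
for y in(78,85,92,99,106):
    p=proj(c,[W(26.5,y,64)])[0].round().astype(int); print(y,p,[(int(v),*map(int,h[v,p[0]])) for v in range(max(p[1]-24,0),p[1]+46,3)])
"
```

```text
[0.508475   0.06519132 0.25071137] [-179.96794087  -34.56322444    8.41425808] [-69.45156005  90.89167142] [-0.98324541  0.60124328 -0.21436429] 38.0167
cam [-83.09700955  91.67800862] 0.4008120070259088
[[325.0, 231.0], [326.0, 237.0], [326.0, 245.0], [326.0, 291.0], [287.0, 278.0], [365.0, 278.0]]
78 [342 237] [(213, 84, 6, 222), (216, 83, 5, 221), (219, 81, 8, 222), (222, 72, 6, 221), (225, 60, 6, 213), (228, 70, 8, 186), (231, 24, 19, 192), (234, 27, 15, 183), (237, 25, 16, 187), (240, 30, 14, 184), (243, 72, 6, 219), (246, 75, 7, 221), (249, 78, 6, 220), (252, 75, 7, 221), (255, 80, 3, 219), (258, 83, 5, 220), (261, 78, 6, 220), (264, 84, 6, 220), (267, 72, 6, 222), (270, 78, 6, 221), (273, 75, 7, 220), (276, 75, 7, 221), (279, 83, 5, 220), (282, 80, 7, 221)]
85 [334 237] [(213, 90, 6, 221), (216, 80, 7, 220), (219, 84, 6, 221), (222, 78, 6, 221), (225, 50, 7, 213), (228, 68, 6, 185), (231, 24, 18, 195), (234, 23, 18, 185), (237, 27, 15, 186), (240, 30, 15, 184), (243, 72, 6, 218), (246, 78, 6, 220), (249, 78, 6, 220), (252, 80, 7, 220), (255, 75, 7, 221), (258, 75, 7, 220), (26
[... 870 characters left out ...]
49, 84, 6, 221), (252, 84, 6, 221), (255, 84, 6, 222), (258, 84, 6, 221), (261, 84, 6, 221), (264, 80, 7, 222), (267, 80, 7, 221), (270, 85, 7, 221), (273, 80, 7, 222), (276, 80, 7, 222), (279, 83, 5, 221), (282, 83, 5, 221)]
106 [309 237] [(213, 85, 7, 222), (216, 90, 7, 221), (219, 90, 6, 221), (222, 85, 7, 220), (225, 60, 5, 213), (228, 78, 7, 187), (231, 23, 12, 188), (234, 23, 13, 182), (237, 25, 15, 187), (240, 26, 10, 184), (243, 85, 7, 217), (246, 85, 7, 221), (249, 90, 6, 220), (252, 90, 6, 220), (255, 90, 6, 219), (258, 84, 6, 220), (261, 84, 6, 220), (264, 96, 6, 221), (267, 90, 6, 220), (270, 85, 7, 220), (273, 90, 6, 220), (276, 80, 7, 220), (279, 84, 6, 220), (282, 78, 6, 221)]
```

The block's rear foot shows as a level line under the beam, about 5 mm behind the beam's front edge (4 mm is nominal), so it is seated and square. The window is shut and the arm is clear.

```bash
python3 -c "
from h import *
print(bot.job_done())"
```

```text
the job is handed in; nothing more can be done
None
```

I handed the job in at about 38 s; no verdict was returned. By my measurements the large block is square against the stop, met at about 3 N. The window is shut: it travelled 185 mm to a firm stop and stayed there. The arm is clear, and I touched none of the other items.

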